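# Lay out a fondue hire set: nest the pans, fill the numbered tray

## Robot

A 7-joint arm with a two-finger parallel gripper is mounted at the origin on a cart in front of the work surface, level with it; the furniture and walls round the work are solid. World frame = base frame: x ahead of the robot, y to its left, z up, the work surface at z = 0. Lengths are in m, angles in rad, forces in N, time in s.
With the tool pointing down it reaches from about 0.4 to 0.85 m from the base axis. Payload 10.4 kg.
Tool frame: the origin (TCP) lies midway between the tips of the shut fingers; the grasp point (between the pads) lies 19 mm behind it; z points along the fingers, y is the line along which they close (so a half turn about z gives the same grasp; the last joint's range is limited). The gripper opens to 87 mm and grips with 3 to 60 N. Pads are 19 mm wide; open, the fingers measure 117 mm over their backs; the gripper's body (75 mm by 190 mm) begins 51 mm behind the grasp point.
Start: joints at [1.27, 0.332, -0.065, 1.46, 0.022, 1.35, -0.088], TCP at [0.171, -0.601, 0.223] pointing down, gripper open.
Joint ranges: [-2.6, 2.6], [-0.5, 2.12], [-1.47, 1.34], [0.16, 2.42], [-1.27, 4.41], [0.06, 2.06], [-2.6, 2.6]. Speed limits (rad/s): [2.22, 2.22, 2.79, 2.79, 3.14, 3.14, 3.14].

## Interface

Orientations are given as a unit quaternion [x, y, z, w].
In Python, from bench import r gives the robot as it stands.
- The arm moves only by the tool arm_command, never from a script. Its arguments are lists of equal length, an entry for each row: "xyz": the shift along the world's x, y, z in m, a list of three; "rot": the turn, a rotation vector about the world's x, y, z in rad, a list of three. In form: {"xyz": [[tx, ty, tz], ...], "rot": [[ax, ay, az], ...]}. A call has 1 to 20 rows; each row is the pose to reach, as a shift and turn from the pose commanded when the call began; what a row does not reach only later rows make up. A row lasts 1/12 s, in which the tool goes at most 41.7 mm and 7.16 degrees, less where a joint would pass 70% of its speed; a pose out of reach is approached as far as the arm can. A call with a gripper value outside its range is refused whole. "grip" is the opening, from 0 (shut) to 1 (fully open), set as the call begins (left out, the last holds). The fingers move at their own pace and stop on an object; "squeeze" is the grip in N (left out, the last holds). Time passes only in rows, so rows that repeat a pose let the fingers close. It gives the time, the measured TCP pose, the force, the opening and the grip force at its end, in the units of the state.
- r.read_state(): the state, without advancing time (a new reading comes with each control period).
- r.camera(name): name is "scene" or "top"; returns the picture (384x512x3 uint8, red, green, blue); there is no depth.
- r.camera_model(name): a dict with "fx", "fy", "cx", "cy" (pixels), "T" (4x4, takes a point from camera to world coordinates). Camera axes: x right, y up, looking along -z (the intrinsics and any distortion apply to the point x, -y, -z); pixel columns grow to the right and rows downward; lengths in m; the calibration is good to about 2 mm. A picture is of the moment at which its call begins. camera_model takes no time and is no camera call.
- r.close_job(): hands the job in; it is judged then, once.
Trained networks look in the newest picture that a camera, given by its name, has taken for a name from the list of things; names that differ only in an ending like _2 or _b are one class to them, and where a whole thing is asked for, a point or a joint stands for the part that bears it (a point fixed in the world has none). Each returns a list of dicts, best first, with "conf" (0 to 1); they miss things now and then, are a little off and sometimes report something else, mostly with a low value. They report only what shows in the picture. A call takes as long as a camera call.
- r.look_for(label, camera): "at" ([x, y, z] in m, in the coordinates of the camera as it stood for that picture, good to about 4 mm: the middle of the surface that is visible of it).
- r.spot_point(label, camera): "at" ([x, y, z] in m, in the coordinates of the camera as it stood for that picture, good to about 4 mm: a listed point, or the origin of a listed thing).
The state is a dict: "time": time; "joint_positions": joint angles; "joint_vel": joint speeds; "joint_torque": joint torques, N m; "ee_pos": TCP position; "eef_rot": TCP orientation; "ft_force": force on the tool from outside, world axes, zero at the start; "torque": the same for the moment, N m; "width": finger opening in m; "grip_force": force on a finger pad.
Only numpy, scipy, OpenCV 4.12 (cv2) and the standard library are available. Lean on these libraries where they do the work, as an engineer would, in place of code of your own. Each camera call takes 0.05 s, during which the arm holds its last target. There are 200 camera calls.

## Task

Make up the fondue hire set: nest the three pans on the cork stand, large red one first, then the white one in it, then the small blue one in that, all sitting flat, with their handles fanned so that no handle lies over another and the handle ends are at least 6 cm apart. Then fill the tray's pockets one after another in stud order, each thing standing upright on the pocket floor: one stud the pale drum cheese, two the grey ash cheese, three the steel burner, four the honey jar; if one of these is missing today, leave its pocket empty and go on. Leave the log of cheese at the left where it lies.

Things in the scene. Friction and masses are not known exactly. Their poses are not given: they have to be found in the camera images.
- stand: round cork stand 122 mm across, fixed to the counter near the middle; origin at its underside, z up. It carries a broken raised wooden rim (inner radius 51 mm, top 19 mm above the counter) that holds the large pan's foot.
- stand_top (a point): centre of the stand's upper face, 12 mm above the counter: the large pan's underside centre belongs here
- pan_large: Large red saucepan: 104 mm across the rim, 88 mm across the foot, 38 mm high, wall 3 mm, inner floor 5 mm up, 220 g. Origin: centre of its underside, z up. Level wooden handle along its own -x, from the rim to 125 mm from the axis, 14 x 14 mm, its middle 39 mm above the underside.
- pan_large_grip (a point): a good place to pinch the handle of the large pan across its 14 mm width, from above: middle of the handle, 82 mm from the pan's axis; axes as the pan's. The pan hangs out from here, so grip firmly (40 N or more). There it also clears the rims of larger pans when nesting.
- pan_large_end (a point): end of the large pan's handle, 125 mm from the axis, at mid height of the handle
- pan_medium: Medium white saucepan: 84 mm across the rim, 68 mm across the foot, 42 mm high, wall 3 mm, inner floor 5 mm up, 170 g. Origin: centre of its underside, z up. Level wooden handle along its own -x, from the rim to 125 mm from the axis, 14 x 14 mm, its middle 43 mm above the underside. Nested, its underside lies 5 mm above the large pan's, with 7 mm of play all round.
- pan_medium_grip (a point): a good place to pinch the handle of the medium pan across its 14 mm width, from above: middle of the handle, 82 mm from the pan's axis; axes as the pan's. The pan hangs out from here, so grip firmly (40 N or more). There it also clears the rims of larger pans when nesting.
- pan_medium_end (a point): end of the medium pan's handle, 125 mm from the axis, at mid height of the handle
- pan_small: Small blue saucepan: 64 mm across the rim, 48 mm across the foot, 46 mm high, wall 3 mm, inner floor 5 mm up, 130 g. Origin: centre of its underside, z up. Level wooden handle along its own -x, from the rim to 125 mm from the axis, 14 x 14 mm, its middle 47 mm above the underside. Nested, its underside lies 5 mm above the medium pan's, with 7 mm of play all round.
- pan_small_grip (a point): a good place to pinch the handle of the small pan across its 14 mm width, from above: middle of the handle, 82 mm from the pan's axis; axes as the pan's. The pan hangs out from here, so grip firmly (40 N or more). There it also clears the rims of larger pans when nesting.
- pan_small_end (a point): end of the small pan's handle, 125 mm from the axis, at mid height of the handle
- tray: low wooden tray, 117 x 343 mm, fixed, with four square pockets in a row along its own y axis; origin at the centre of its underside, z up, x away from the robot. Pockets are 79 x 79 mm inside, 84 mm apart, floor 6 mm up, walls 5 mm thick, their top 24 mm above the counter. One to four brass studs on the robot's side mark them, one stud at the robot's left.
- pocket_1 (a point): centre of the floor of the pocket with one stud; axes as the tray's
- pocket_2 (a point): centre of the floor of the pocket with two studs; axes as the tray's
- pocket_3 (a point): centre of the floor of the pocket with three studs; axes as the tray's
- pocket_4 (a point): centre of the floor of the pocket with four studs; axes as the tray's
- drum_mid (a point): middle (36 mm above its underside) of the single pale upright drum of goat cheese that stands forward of the display rows, 62-64 mm across, 72 mm high, 200 g; belongs in pocket one
- brick_mid (a point): middle (28 mm above its underside) of the single grey ash-coated cheese that stands forward of the display rows, a cut-off pyramid 57 mm (own x) by 63 mm (own y) at the foot, narrowing to about 40 mm at the top, 56 mm high, 200 g; belongs in pocket two. It must lie square with the pocket to fit; its sides slope, so grip it firmly
- burner_mid (a point): middle (30 mm above its underside) of the round steel fondue burner, 60 mm across up to 42 mm, then a 48 mm wide lid up to 54 mm and a small knob to 60 mm, 200 g; belongs in pocket three
- honey_mid (a point): middle (55 mm above its underside) of the honey jar with its grey lid (amber contents, not the jam), its body 68-71 mm wide along its own x and y but 80 mm across its rounded corners (grip it and set it down square), 110 mm high (lid 66 mm across, topmost 10 mm), 350 g; belongs in pocket four
- log_stray: bystander: a grey ash-coated log of goat cheese lying at the left, beyond the pans, 42 x 144 x 38 mm, long axis its own y; origin at its underside. Leave it alone
- wire_slicer: fixed bystander: marble cheese slicer with a wire bow, at the left behind the pans; origin at the middle of its foot on the counter; plate 186 x 204 mm, the bow reaches 131 mm to either side (own y) and 146 mm up, and 86 mm towards the robot. Keep clear

How it is judged:
By the outcome, as a careful person would: the job done as asked, in the order asked, and still so for the second after the job is handed in, with the robot touching nothing.
Of drum, brick, burner, honey only 3 to 4 are there at a start; the rules pass over those that are not, and their reading is None.
At some moment in a run one of burner, pan_medium, pan_small may be knocked a few centimetres aside while the robot is not near it.
It also fails if it takes over 200 s, if anything falls off the work surface, if the arm or the gripper's body presses on something with over 40 N, if the wrist force passes 120 N, or if a joint passes its speed limit or range.

## Working session

There is one attempt and no reset: what is moved stays moved. The work goes in short steps, Python scripts to look and compute and a tool call to move; the robot and the scene stay as the last step left them, time stands still between calls to the robot, and variables do not carry over. Pictures are saved under pics/ and viewed, at most 14 in all, crops included, and the job is handed in when it is done.

Besides the shell and the picture viewer there is one more tool, called after ">>>" as name(argument=value, ...) on one line, values as JSON. arm_command: Moves the arm, as the interface text tells. Its arguments: {"type":"object","properties":{"xyz":{"type":"array"},"rot":{"type":"array"},"grip":{"type":"number"},"squeeze":{"type":"number"}},"required":["xyz","rot"]}

```bash
ls; mkdir -p pics
cat > h.py <<'E'
import numpy as np, cv2
from bench import r
def snap(cam,fn=None):
    im=r.camera(cam)
    if fn: cv2.imwrite('pics/'+fn,im[:,:,::-1])
    return im
def W(cam,at):
    T=np.array(r.camera_model(cam)['T']); return T[:3,:3]@np.array(at)+T[:3,3]
def pix(cam,p):
    m=r.camera_model(cam);T=np.array(m['T']);c=T[:3,:3].T@(np.array(p)-T[:3,3])
    return np.array([m['fx']*c[0]/-c[2]+m['cx'],m['fy']*-c[1]/-c[2]+m['cy']])
def ray(cam,uv):
    m=r.camera_model(cam);T=np.array(m['T'])
    d=T[:3,:3]@np.array([(uv[0]-m['cx'])/m['fx'],-(uv[1]-m['cy'])/m['fy'],-1]);return T[:3,3],d
def onz(cam,uv,z):
    o,d=ray(cam,uv);return o+d*(z-o[2])/d[2]
def spots(cam,labels,n=2,f=None):
    for l in labels:
        for d in (f or r.spot_point)(l,cam)[:n]:
            print(cam,l,np.round(W(cam,d['at']),3),round(d['conf'],2))
E
python3 - <<'E'
from h import *
s=r.read_state();print(s)
for c in('scene','top'):
    snap(c,c+'0.png');m=r.camera_model(c);print(c,m)
L=['stand_top','pan_large','pan_large_end','pan_medium','pan_medium_end','pan_small','pan_small_end','tray','pocket_1','pocket_4','drum_mid','brick_mid','burner_mid','honey_mid','log_stray','wire_slicer']
for c in('scene','top'): spots(c,L)
print(r.read_state()['time'])
E
```

```text
pics
{'time': 0.0, 'joint_positions': array([ 1.27045387,  0.33286524, -0.06471262,  1.46092493,  0.0216265 ,
        1.3498737 , -0.08851906]), 'joint_vel': array([-1.83511485e-03, -1.18225224e-03, -9.09788203e-04, -3.98414467e-05,
       -1.49261337e-04,  3.47751150e-04, -2.10752540e-04]), 'joint_torque': array([ 1.37033890e-03, -6.23238587e+01,  2.55808281e-02, -3.89894807e+01,
       -6.12943433e-02,  3.96758784e-02,  1.03778548e-04]), 'ee_pos': array([ 0.17125811, -0.60069304,  0.22176593]), 'eef_rot': array([ 9.90371305e-01,  1.38434840e-01, -1.36610984e-04, -6.73644523e-04]), 'ft_force': array([-0.27777042, -0.61460265, -0.1209723 ]), 'torque': array([0.0358017 , 0.02788833, 0.00461231]), 'grip_force': 0.0, 'width': 0.08719903595988658}
scene {'fx': 421.490245959409, 'fy': 421.490245959409, 'cx': 253.78215743359453, 'cy': 195.0288398485029, 'T': array([[-0.48208317,  0.64576072, -0.5921055 , -0.33529117],
       [-0.87609511, -0.36093889,  0.3196568 ,  0.5340321 ],
       [-0.00729209,  0.67284189,  0.73975037,  1.14841011],
       [ 0.        ,  0.        ,  0.        ,  1.  
[... 1669 characters left out ...]
 ] 0.87
top pan_medium_end [0.403 0.416 0.042] 0.8
top pan_small [ 0.531  0.312 -0.001] 0.86
top pan_small_end [0.4   0.314 0.049] 0.76
top tray [0.701 0.154 0.058] 0.71
top tray [ 0.494 -0.319  0.003] 0.64
top pocket_1 [ 0.489 -0.451  0.006] 0.95
top pocket_1 [ 0.49  -0.276  0.008] 0.88
top pocket_4 [ 0.489 -0.451  0.006] 0.95
top pocket_4 [ 0.49  -0.276  0.008] 0.88
top drum_mid [0.699 0.055 0.035] 0.56
top drum_mid [ 0.552  0.541 -0.   ] 0.54
top brick_mid [ 0.649 -0.308  0.025] 0.52
top burner_mid [ 0.648 -0.205  0.031] 0.75
top burner_mid [ 0.492 -0.316  0.004] 0.67
top honey_mid [0.704 0.155 0.055] 0.72
top log_stray [0.55  0.541 0.002] 0.7
top log_stray [ 0.647 -0.201  0.031] 0.67
1.7
```

View pics/scene0.png

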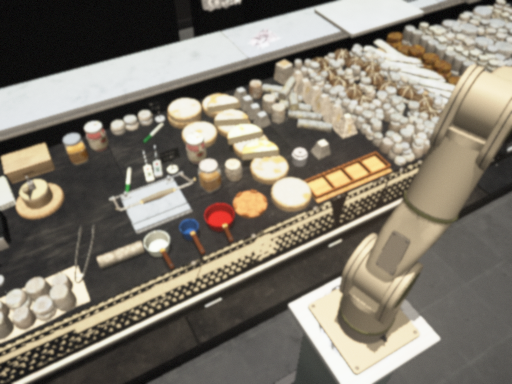

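View pics/top0.png

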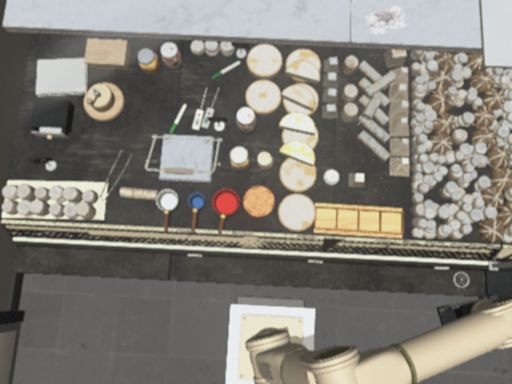

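The scene view shows the white, blue and red pans at about (157,241), (190,229) and (220,215). The orange cork stand is at (250,204), the tray at (348,177), the burner at (300,154), the grey brick at (320,149), the drum at (233,168) and the honey at (209,173). The top view agrees, so all four tray items are present. Next I refine the poses.

```bash
cat >> h.py <<'E'
def avg(labels,n=3,near=None,tol=.06):
    out={}
    for l in labels:
        P={}
        for c in('scene','top'):
            A=[]
            for i in range(n):
                r.camera(c)
                D=[(d['conf'],W(c,d['at'])) for d in r.spot_point(l,c)]
                if near and l in near: D=[d for d in D if np.hypot(*(d[1]-near[l])[:2])<tol]
                if D:A.append(D[0][1])
            if A:
                P[c]=np.median(A,0)
        if P: out[l]=np.mean(list(P.values()),0)
        print(l,{c:np.round(p,4).tolist() for c,p in P.items()},flush=True)
    return out
N={k:np.array(v+[0]) for k,v in dict(stand_top=[.549,.073],pan_large=[.53,.2],pan_large_grip=[.449,.207],pan_large_end=[.405,.212],pan_medium=[.527,.425],pan_medium_end=[.404,.418],pan_small=[.53,.314],pan_small_end=[.402,.316],tray=[.493,-.317],drum_mid=[.705,.058],brick_mid=[.65,-.308],burner_mid=[.652,-.203],honey_mid=[.704,.157],
pan_medium_grip=[.446,.42],pan_small_grip=[.449,.315]).items()}
E
python3 - <<'E'
from h import *
avg(['stand_top','pan_large','pan_large_grip','pan_large_end'],3,N)
im=cv2.imread('pics/top0.png');cv2.imwrite('pics/c1.png',cv2.resize(im[140:245,150:410],None,fx=3,fy=3,interpolation=cv2.INTER_CUBIC))
for p in([.549,.073,.012],[.529,.2,.04],[.405,.212,.05]):print(pix('top',p))
print(r.read_state()['time'])
E
```

```text
stand_top {'scene': [0.5489, 0.0735, 0.0118], 'top': [0.5438, 0.0764, 0.0117]}
pan_large {'scene': [0.532, 0.2009, 0.0037], 'top': [0.532, 0.1999, -0.0003]}
pan_large_grip {'scene': [0.449, 0.2116, 0.045], 'top': [0.4517, 0.2069, 0.0395]}
pan_large_end {'scene': [0.4103, 0.2179, 0.0421], 'top': [0.4069, 0.21, 0.0391]}
[258.30502624 199.729814  ]
[225.00398311 201.80471163]
[219.36938946 233.40642128]
4.1
```

View pics/c1.png

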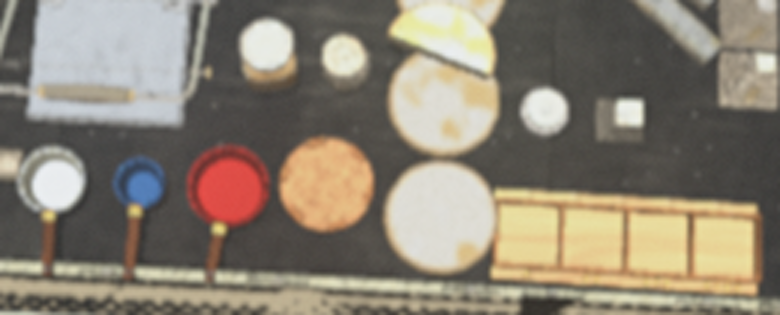

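>>> arm_command(xyz=[[0.04,0.03,0.01],[0.07,0.06,0.02],[0.1,0.09,0.03],[0.13,0.12,0.03],[0.16,0.15,0.03],[0.19,0.18,0.03],[0.22,0.21,0.03],[0.25,0.24,0.03],[0.28,0.27,0.03],[0.28,0.31,0.03],[0.28,0.35,0.03],[0.28,0.39,0.03],[0.28,0.43,0.03],[0.28,0.47,0.03],[0.28,0.51,0.03],[0.28,0.55,0.03],[0.28,0.59,0.03],[0.28,0.63,0.03],[0.28,0.67,0.03],[0.28,0.71,0.02]], rot=[[0,0,0.12],[0,0,0.24],[0,0,0.36],[0,0,0.48],[0,0,0.6],[0,0,0.72],[0,0,0.84],[0,0,0.96],[0,0,1.08],[0,0,1.2],[0,0,1.32],[0,0,1.44],[0,0,1.56],[0,0,1.68],[0,0,1.8],[0,0,1.92],[0,0,2.04],[0,0,2.16],[0,0,2.28],[0,0,2.4]], grip=0.55, squeeze=55)

```text
time: 5.77
ee_pos: [0.4519, 0.1111, 0.2443]
eef_rot: [0.227, 0.974, 0.0, 0.002]
ft_force: [0.7, -0.1, 0.1]
width: 0.0482
grip_force: 0.0
```

```bash
cat >> h.py <<'E'
def pose():
    s=r.read_state();x,y,z,w=s['eef_rot'];return s['ee_pos'],np.degrees(2*np.arctan2(y,x)),s
def to(x,y,z,yaw):
    p,a,s=pose();d=(yaw-a+180)%360-180
    print('at',np.round(p,4),'yaw',round(a,2),'t',round(s['time'],1),'w',round(s['width'],4),'->',np.round(np.array([x,y,z])-p,4),'rz',round(np.radians(d),3),'tilt',np.round(s['eef_rot'],3)[2:])
E
python3 - <<'E'
from h import *
to(.45,.209,.021,174)
for c in('top','scene'):
    hsv=cv2.cvtColor(snap(c),cv2.COLOR_RGB2HSV)
    def cen(lo,hi,p,R=22):
        m=cv2.inRange(hsv,lo,hi);u,v=pix(c,p).astype(int)
        k=np.zeros_like(m);cv2.circle(k,(u,v),R,255,-1);m&=k
        M=cv2.moments(m,True);return np.array([M['m10'],M['m01']])/max(M['m00'],1),M['m00']
    for n,lo,hi,p,z in(('stand',(8,90,100),(20,255,255),[.547,.075,.015],.014),('red',(0,150,60),(6,255,255),[.53,.2,.03],.03),('blue',(100,120,50),(120,255,255),[.53,.314,.03],.035)):
        uv,a=cen(lo,hi,p);print(c,n,uv,a,onz(c,uv,z) if a else '')
E
```

```text
at [0.4519 0.1111 0.2443] yaw 153.75 t 5.8 w 0.0482 -> [-0.0019  0.0979 -0.2233] rz 0.353 tilt [0.    0.002]
top stand [266.4829932  197.94217687] 294.0 [0.55736836 0.0413623  0.014     ]
top red [219.9 211.2] 10.0 [0.49303563 0.21811143 0.03      ]
top blue [197.48958333 202.11458333] 96.0 [0.52326673 0.30653936 0.035     ]
scene stand [249.53381643 203.18719807] 828.0 [0.54556832 0.0761086  0.014     ]
scene red [218.85915493 215.28169014] 639.0 [0.53600761 0.20100147 0.03      ]
scene blue [188.11627907 226.15348837] 215.0 [0.53973902 0.31297051 0.035     ]
```

>>> arm_command(xyz=[[0,0.04,0],[0,0.08,0],[-0.002,0.098,-0.04],[-0.002,0.098,-0.08],[-0.002,0.098,-0.12],[-0.002,0.098,-0.15],[-0.002,0.098,-0.17],[-0.002,0.098,-0.17]], rot=[[0,0,0.12],[0,0,0.24],[0,0,0.353],[0,0,0.353],[0,0,0.353],[0,0,0.353],[0,0,0.353],[0,0,0.353]])

```text
time: 6.53
ee_pos: [0.447, 0.2055, 0.0688]
eef_rot: [0.056, 0.998, -0.001, -0.003]
ft_force: [0.2, -0.8, 1.0]
width: 0.048
grip_force: 0.0
```

Run:
```python
from h import *
to(.45,.209,.021,174)
im=snap('scene');cv2.imwrite('pics/s2.png',cv2.resize(im[150:300,120:320,::-1],None,fx=4,fy=4,interpolation=cv2.INTER_CUBIC))
```

```text
at [0.447  0.2055 0.0688] yaw 173.63 t 6.5 w 0.048 -> [ 0.003   0.0035 -0.0478] rz 0.006 tilt [-0.001 -0.003]
```

View pics/s2.png

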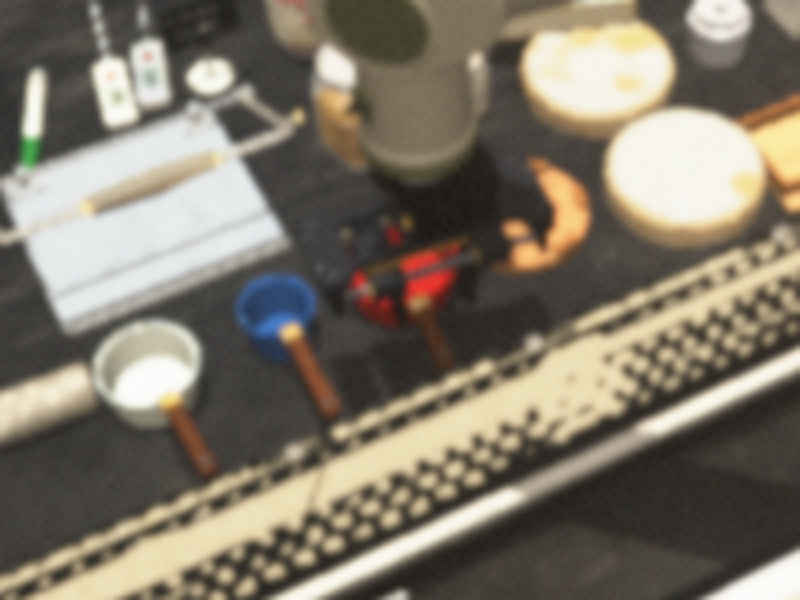

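The fingers straddle the red pan's wooden handle (crop about (430,320)), so I grasp here.

>>> arm_command(xyz=[[0.001,0.002,-0.025],[0.001,0.002,-0.045],[0.001,0.002,-0.047],[0.001,0.002,-0.047]], rot=[[0,0,0],[0,0,0],[0,0,0],[0,0,0]])

```text
time: 6.92
ee_pos: [0.4508, 0.209, 0.0265]
eef_rot: [0.056, 0.998, 0.0, -0.0]
ft_force: [-0.8, 1.1, 0.5]
width: 0.0478
grip_force: 0.0
```

>>> arm_command(xyz=[[0,0,0],[0,0,0],[0,0,0],[0,0,0],[0,0,0],[0,0,0],[0,0,0],[0,0,0]], rot=[[0,0,0],[0,0,0],[0,0,0],[0,0,0],[0,0,0],[0,0,0],[0,0,0],[0,0,0]], grip=0, squeeze=55)

```text
time: 7.58
ee_pos: [0.4505, 0.2089, 0.0257]
eef_rot: [0.055, 0.998, -0.0, 0.0]
ft_force: [-0.3, -0.1, 2.6]
width: 0.0134
grip_force: 55.0
```

>>> arm_command(xyz=[[0,0,0.015],[0,0,0.035],[0,0,0.055],[0,0,0.075],[0,0,0.08],[0,0,0.08]], rot=[[0,0,0],[0,0,0],[0,0,0],[0,0,0],[0,0,0],[0,0,0]])

```text
time: 8.08
ee_pos: [0.451, 0.2091, 0.1064]
eef_rot: [0.056, 0.998, 0.0, 0.001]
ft_force: [0.9, -0.7, -2.4]
width: 0.0135
grip_force: 55.0
```

Run:
```python
from h import *
to(.45,.209,.021,174)
a=avg(['pan_large','pan_large_end'],2)
```

```text
at [0.451  0.2091 0.1064] yaw 173.63 t 8.1 w 0.0135 -> [-0.001  -0.0001 -0.0854] rz 0.006 tilt [0.    0.001]
pan_large {'scene': [0.531, 0.2022, 0.0817], 'top': [0.529, 0.2003, 0.0782]}
pan_large_end {'scene': [0.4109, 0.2168, 0.1241], 'top': [0.5442, 0.0739, 0.0122]}
```

>>> arm_command(xyz=[[0.007,-0.008,0],[0.014,-0.016,0],[0.021,-0.024,0],[0.028,-0.032,0],[0.035,-0.04,0],[0.042,-0.048,0],[0.049,-0.056,0],[0.0545,-0.064,-0.01],[0.0545,-0.064,-0.025],[0.0545,-0.064,-0.04],[0.0545,-0.064,-0.04],[0.0545,-0.064,-0.04]], rot=[[0,0,-0.12],[0,0,-0.24],[0,0,-0.36],[0,0,-0.48],[0,0,-0.6],[0,0,-0.72],[0,0,-0.84],[0,0,-0.936],[0,0,-0.936],[0,0,-0.936],[0,0,-0.936],[0,0,-0.936]])

```text
time: 9.88
ee_pos: [0.5044, 0.1451, 0.0653]
eef_rot: [0.5, 0.866, -0.0, -0.001]
ft_force: [-0.4, -0.3, -2.2]
width: 0.0135
grip_force: 55.0
```

Run:
```python
from h import *
to(.5055,.1448,.0377,120)
a=avg(['pan_large'],3)
im=snap('scene');cv2.imwrite('pics/s3.png',cv2.resize(im[160:260,180:300,::-1],None,fx=6,fy=6,interpolation=cv2.INTER_CUBIC))
```

```text
at [0.5044 0.1451 0.0653] yaw 120.04 t 9.9 w 0.0135 -> [ 0.0011 -0.0003 -0.0276] rz -0.001 tilt [-0.    -0.001]
pan_large {'scene': [0.5467, 0.0783, 0.0425], 'top': [0.5446, 0.0753, 0.0397]}
```

View pics/s3.png

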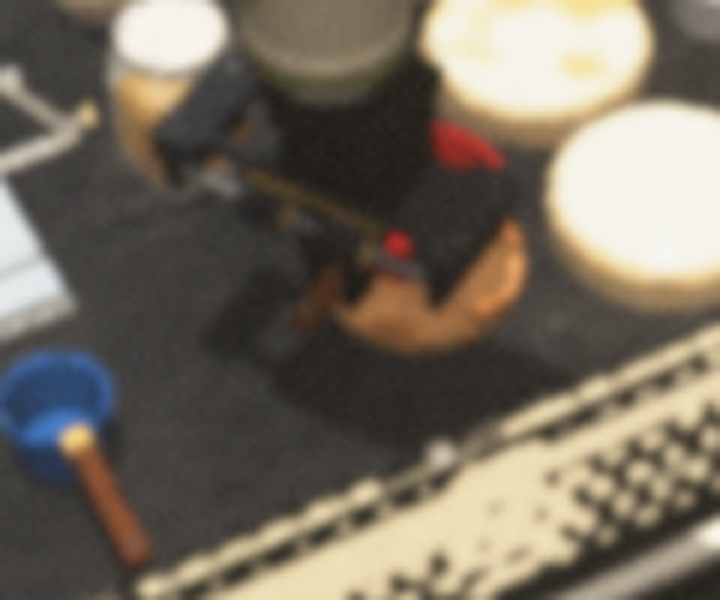

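The pan hangs over the cork and the gripper is clear of the honey jar. The networks put its centre at (0.5457, 0.0768), 1–2 mm from the stand's, so I lower it.

>>> arm_command(xyz=[[0.0005,-0.001,-0.008],[0.0005,-0.001,-0.016],[0.0005,-0.001,-0.022],[0.0005,-0.001,-0.026],[0.0005,-0.001,-0.028],[0.0005,-0.001,-0.028]], rot=[[0,0,0],[0,0,0],[0,0,0],[0,0,0],[0,0,0],[0,0,0]])

```text
time: 11.03
ee_pos: [0.505, 0.1442, 0.0375]
eef_rot: [0.5, 0.866, -0.0, -0.0]
ft_force: [-3.9, -1.8, 6.6]
width: 0.0137
grip_force: 55.0
```

Run:
```python
from h import *
to(.5055,.1448,.0377,120)
print(r.read_state()['ft_force'],r.read_state()['torque'])
```

```text
at [0.505  0.1442 0.0375] yaw 120.05 t 11.0 w 0.0137 -> [0.0005 0.0006 0.0002] rz -0.001 tilt [-0. -0.]
[-3.93317654 -1.76317596  6.5988003 ] [-0.3972354   0.81617524 -0.20161236]
```

>>> arm_command(xyz=[[0,0,0],[0,0,0],[0,0,0],[0,0,0],[0,0,0.03],[0,0,0.07],[0,0,0.11],[-0.015,0.04,0.14],[-0.03,0.08,0.14],[-0.045,0.12,0.14],[-0.055,0.16,0.14],[-0.055,0.2,0.14],[-0.055,0.24,0.14],[-0.055,0.26,0.14]], rot=[[0,0,0],[0,0,0],[0,0,0],[0,0,0],[0,0,0],[0,0,0],[0,0,0],[0,0,0.12],[0,0,0.24],[0,0,0.36],[0,0,0.48],[0,0,0.6],[0,0,0.72],[0,0,0.84]], grip=0.45)

```text
time: 12.2
ee_pos: [0.4491, 0.4078, 0.1778]
eef_rot: [0.099, 0.995, 0.001, -0.0]
ft_force: [0.3, -0.5, 0.1]
width: 0.0393
grip_force: 0.0
```

Run:
```python
from h import *
to(.446,.42,.1,182)
N.update(pan_large=np.array([.545,.076,0]),pan_large_end=np.array([.483,.184,0]))
avg(['pan_large','pan_large_end','pan_medium','pan_medium_grip','pan_medium_end'],2,N,.09)
im=snap('scene');cv2.imwrite('pics/s4.png',cv2.resize(im[150:270,130:290,::-1],None,fx=5,fy=5,interpolation=cv2.INTER_CUBIC))
```

```text
at [0.4491 0.4078 0.1778] yaw 168.61 t 12.2 w 0.0393 -> [-0.0031  0.0122 -0.0778] rz 0.234 tilt [ 0.001 -0.   ]
pan_large {'scene': [0.5448, 0.0724, 0.0146], 'top': [0.5458, 0.0731, 0.0115]}
pan_large_end {'scene': [0.4882, 0.1858, 0.0538], 'top': [0.484, 0.18, 0.0518]}
pan_medium {'scene': [0.5299, 0.4304, -0.0012], 'top': [0.5257, 0.423, -0.002]}
pan_medium_grip {'scene': [0.4527, 0.4239, 0.0403]}
pan_medium_end {'scene': [0.4074, 0.4219, 0.046]}
```

View pics/s4.png

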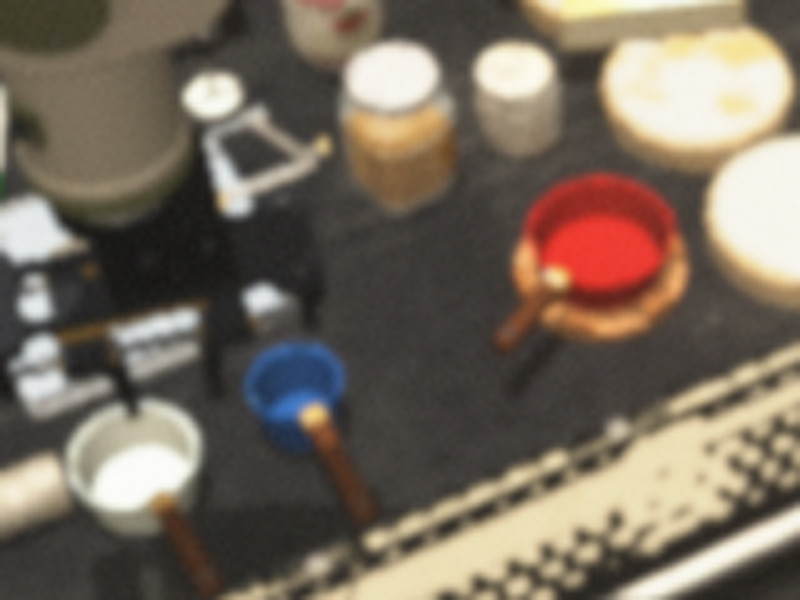

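The large pan sits level in the rim at about (0.545, 0.074, 0.013), with its handle pointing left and forward. Next is the medium pan.

>>> arm_command(xyz=[[-0.002,0.013,-0.03],[-0.002,0.013,-0.07],[-0.002,0.0135,-0.1],[-0.002,0.0135,-0.125],[-0.002,0.0135,-0.145],[-0.002,0.0135,-0.151],[-0.002,0.0135,-0.151]], rot=[[0,0,0.12],[0,0,0.24],[0,0,0.24],[0,0,0.24],[0,0,0.24],[0,0,0.24],[0,0,0.24]], grip=0.55)

```text
time: 14.83
ee_pos: [0.4477, 0.4168, 0.0252]
eef_rot: [-0.017, 1.0, -0.001, -0.001]
ft_force: [-0.0, -0.4, -0.2]
width: 0.0481
grip_force: 0.0
```

Run:
```python
from h import *
to(.447,.4215,.027,182.5);print(r.read_state()['ft_force'])
```

```text
at [0.4477 0.4168 0.0252] yaw 181.91 t 14.8 w 0.0481 -> [-0.0007  0.0047  0.0018] rz 0.01 tilt [-0.001 -0.001]
[-0.03136702 -0.36978557 -0.21688954]
```

>>> arm_command(xyz=[[0,0.002,0],[0,0.004,0],[0,0.004,0]], rot=[[0,0,0],[0,0,0],[0,0,0]])

```text
time: 15.08
ee_pos: [0.4489, 0.4227, 0.0283]
eef_rot: [-0.017, 1.0, 0.001, 0.001]
ft_force: [-0.5, -0.7, -0.2]
width: 0.0481
grip_force: 0.0
```

>>> arm_command(xyz=[[0,0,0],[0,0,0],[0,0,0],[0,0,0],[0,0,0],[0,0,0],[0,0,0]], rot=[[0,0,0],[0,0,0],[0,0,0],[0,0,0],[0,0,0],[0,0,0],[0,0,0]], grip=0, squeeze=55)

```text
time: 15.67
ee_pos: [0.4484, 0.4214, 0.0266]
eef_rot: [-0.017, 1.0, 0.0, -0.0]
ft_force: [-0.5, -1.8, 1.3]
width: 0.0135
grip_force: 54.9
```

>>> arm_command(xyz=[[0,0,0.02],[0,0,0.05],[0,0,0.09],[0,0,0.11],[0,0,0.11],[0,0,0.11]], rot=[[0,0,0],[0,0,0],[0,0,0],[0,0,0],[0,0,0],[0,0,0]])

```text
time: 16.17
ee_pos: [0.4487, 0.4217, 0.1372]
eef_rot: [-0.017, 1.0, 0.0, 0.001]
ft_force: [0.5, 0.0, -2.2]
width: 0.0134
grip_force: 54.9
```

Run:
```python
from h import *
to(.447,.4215,.027,182)
a=avg(['pan_medium','pan_medium_end'],3,N,.1)
```

```text
at [0.4487 0.4217 0.1372] yaw 181.89 t 16.2 w 0.0134 -> [-0.0017 -0.0002 -0.1102] rz 0.002 tilt [0.    0.001]
pan_medium {'scene': [0.5281, 0.4288, 0.1078], 'top': [0.5242, 0.4221, 0.1075]}
pan_medium_end {'scene': [0.4066, 0.4195, 0.1555]}
```

>>> arm_command(xyz=[[0.002,-0.03,0],[0.004,-0.07,0],[0.007,-0.11,0],[0.01,-0.15,0],[0.013,-0.19,0],[0.016,-0.23,0],[0.019,-0.27,0],[0.021,-0.3,0],[0.022,-0.32,-0.01],[0.022,-0.32,-0.035],[0.022,-0.32,-0.035],[0.022,-0.32,-0.035]], rot=[[0,0,-0.04],[0,0,-0.08],[0,0,-0.13],[0,0,-0.18],[0,0,-0.23],[0,0,-0.28],[0,0,-0.33],[0,0,-0.36],[0,0,-0.382],[0,0,-0.382],[0,0,-0.382],[0,0,-0.382]])

```text
time: 18.37
ee_pos: [0.4696, 0.1018, 0.1013]
eef_rot: [0.173, 0.985, 0.0, -0.001]
ft_force: [-0.1, 0.7, -0.9]
width: 0.0133
grip_force: 54.9
```

Run:
```python
from h import *
to(.4708,.1015,.0436,160)
N['pan_medium']=N['pan_large']
a=avg(['pan_medium'],4,N)
im=snap('scene');cv2.imwrite('pics/s5.png',cv2.resize(im[160:260,180:300,::-1],None,fx=6,fy=6,interpolation=cv2.INTER_CUBIC))
```

```text
at [0.4696 0.1018 0.1013] yaw 160.07 t 18.4 w 0.0133 -> [ 0.0012 -0.0003 -0.0577] rz -0.001 tilt [ 0.    -0.001]
pan_medium {}
```

View pics/s5.png

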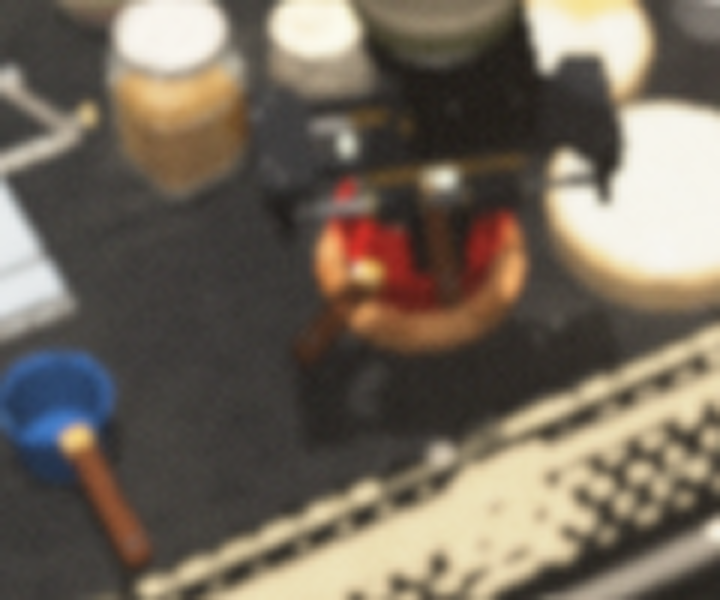

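The white pan is hidden behind the gripper, but its handle shows at (440,250). I trust the kinematics and lower in steps, watching the force.

>>> arm_command(xyz=[[0.001,0,-0.015],[0.001,0,-0.028],[0.001,0,-0.04],[0.001,0,-0.045],[0.001,0,-0.05],[0.001,0,-0.05]], rot=[[0,0,0],[0,0,0],[0,0,0],[0,0,0],[0,0,0],[0,0,0]])

```text
time: 19.72
ee_pos: [0.4708, 0.1015, 0.0506]
eef_rot: [0.173, 0.985, 0.0, -0.001]
ft_force: [0.1, 0.2, -0.9]
width: 0.0133
grip_force: 54.9
```

>>> arm_command(xyz=[[0,0,-0.003],[0,0,-0.006],[0,0,-0.008],[0,0,-0.008]], rot=[[0,0,0],[0,0,0],[0,0,0],[0,0,0]])

```text
time: 20.05
ee_pos: [0.4716, 0.1015, 0.0436]
eef_rot: [0.173, 0.985, 0.0, 0.0]
ft_force: [-0.2, 1.0, -0.4]
width: 0.0133
grip_force: 54.9
```

Run:
```python
from h import *
to(.4708,.1015,.0436,160);print(r.read_state()['ft_force'],r.read_state()['torque'])
```

```text
at [0.4716 0.1015 0.0436] yaw 160.02 t 20.1 w 0.0133 -> [-0.0008  0.      0.    ] rz -0.0 tilt [0. 0.]
[-0.23680094  0.98571295 -0.44930423] [ 0.04287607 -0.04080304  0.00206857]
```

>>> arm_command(xyz=[[0,0,-0.001],[0,0,-0.001]], rot=[[0,0,0],[0,0,0]])

```text
time: 20.22
ee_pos: [0.4715, 0.1017, 0.043]
eef_rot: [0.173, 0.985, -0.0, 0.0]
ft_force: [-3.6, -0.7, 6.5]
width: 0.0135
grip_force: 54.9
```

>>> arm_command(xyz=[[0,0,0],[0,0,0],[0,0,0],[0,0,0],[0,0,0.03],[0,0,0.07],[0,0,0.11],[-0.01,0.04,0.13],[-0.02,0.08,0.13],[-0.02,0.12,0.13],[-0.02,0.16,0.13],[-0.02,0.2,0.13],[-0.02,0.21,0.13],[-0.02,0.21,0.13]], rot=[[0,0,0],[0,0,0],[0,0,0],[0,0,0],[0,0,0],[0,0,0],[0,0,0],[0,0,0.06],[0,0,0.12],[0,0,0.18],[0,0,0.24],[0,0,0.3],[0,0,0.33],[0,0,0.33]], grip=0.42)

```text
time: 21.38
ee_pos: [0.4497, 0.3154, 0.1725]
eef_rot: [0.006, 1.0, 0.001, -0.001]
ft_force: [-1.1, -0.4, 0.2]
width: 0.0368
grip_force: 0.0
```

Run:
```python
from h import *
to(.449,.315,.031,179)
N['pan_medium_end']=np.array([.428,.118,0])
avg(['pan_medium','pan_medium_end','pan_small','pan_small_grip','pan_small_end'],2,N,.09)
im=snap('scene');cv2.imwrite('pics/s6.png',cv2.resize(im[150:270,150:290,::-1],None,fx=5,fy=5,interpolation=cv2.INTER_CUBIC))
```

```text
at [0.4497 0.3154 0.1725] yaw 179.36 t 21.4 w 0.0368 -> [-0.0007 -0.0004 -0.1415] rz -0.006 tilt [ 0.001 -0.001]
pan_medium {}
pan_medium_end {'scene': [0.4325, 0.1191, 0.0657], 'top': [0.4264, 0.1171, 0.0596]}
pan_small {'scene': [0.5307, 0.3149, 0.0043], 'top': [0.5328, 0.3119, 0.0007]}
pan_small_grip {'scene': [0.45, 0.3153, 0.0501]}
pan_small_end {'scene': [0.4042, 0.3196, 0.0455]}
```

View pics/s6.png

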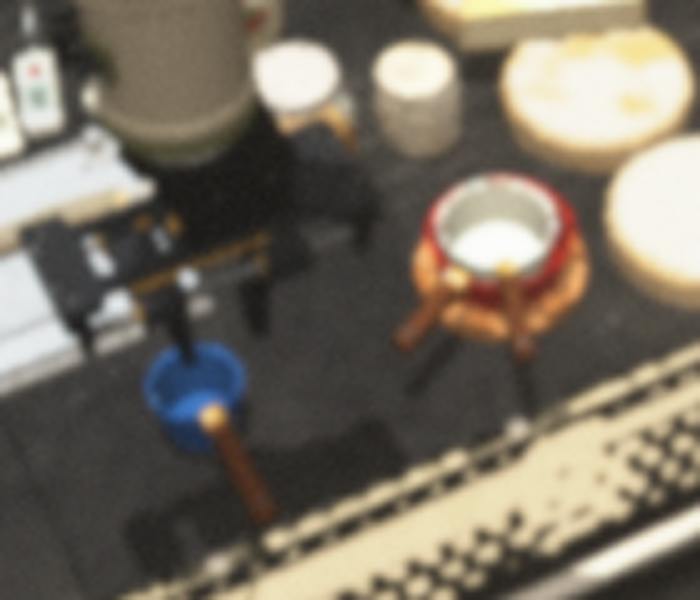

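The white pan sits flat in the red one (rim at crop (500,225)) with the handles apart. The blue pan is undisturbed, so I descend on its handle.

>>> arm_command(xyz=[[0,0,-0.04],[0,0,-0.08],[0,0,-0.11],[0,0,-0.13],[0,0,-0.14],[0,0,-0.141],[0,0,-0.141]], rot=[[0,0,-0.01],[0,0,-0.01],[0,0,-0.01],[0,0,-0.01],[0,0,-0.01],[0,0,-0.01],[0,0,-0.01]], grip=0.55)

```text
time: 24.02
ee_pos: [0.4515, 0.3118, 0.0321]
eef_rot: [0.014, 1.0, 0.0, -0.0]
ft_force: [-1.2, -0.5, -0.3]
width: 0.048
grip_force: 0.0
```

Run:
```python
from h import *
to(.449,.315,.031,178.5)
```

```text
at [0.4515 0.3118 0.0321] yaw 178.36 t 24.0 w 0.048 -> [-0.0025  0.0032 -0.0011] rz 0.002 tilt [ 0. -0.]
```

>>> arm_command(xyz=[[0,0,0],[0,0,0],[0,0,0],[0,0,0],[0,0,0],[0,0,0],[0,0,0]], rot=[[0,0,0],[0,0,0],[0,0,0],[0,0,0],[0,0,0],[0,0,0],[0,0,0]], grip=0, squeeze=55)

```text
time: 24.6
ee_pos: [0.4515, 0.3115, 0.0317]
eef_rot: [0.014, 1.0, 0.0, 0.0]
ft_force: [-0.6, 0.0, 1.2]
width: 0.0132
grip_force: 54.7
```

Run:
```python
from h import *
to(.449,.315,.031,178.5)
```

```text
at [0.4515 0.3115 0.0317] yaw 178.35 t 24.6 w 0.0132 -> [-0.0025  0.0035 -0.0007] rz 0.003 tilt [0. 0.]
```

>>> arm_command(xyz=[[0,0,0.02],[0,0,0.05],[0,0,0.09],[0,0,0.12],[0,0,0.12],[0,0,0.12]], rot=[[0,0,0],[0,0,0],[0,0,0],[0,0,0],[0,0,0],[0,0,0]])

```text
time: 25.1
ee_pos: [0.4521, 0.3118, 0.1528]
eef_rot: [0.015, 1.0, 0.0, 0.001]
ft_force: [-0.2, -0.1, -2.9]
width: 0.0135
grip_force: 54.7
```

Run:
```python
from h import *
to(.449,.315,.031,178.5)
a=avg(['pan_small','pan_small_end'],3,N,.1)
c='scene';m=snap(c)
# white interior rim of the medium pan: bright mask near the expected rim
for c in('scene','top'):
    im=snap(c);g=cv2.cvtColor(im,cv2.COLOR_RGB2HSV);u,v=pix(c,[.545,.075,.055]).astype(int)
    k=np.zeros(g.shape[:2],np.uint8);cv2.circle(k,(u,v),21,255,-1)
    w=cv2.inRange(g,(0,0,70),(180,70,255))&k
    n,L,S,C=cv2.connectedComponentsWithStats(w);i=1+S[1:,4].argmax();x,y,ww,hh,a_=S[i];ctr=np.array([x+(ww-1)/2,y+(hh-1)/2])
    h=cv2.convexHull(np.argwhere(L==i)[:,::-1].astype(np.int32));e=cv2.fitEllipse(h)
    print(c,S[i],e[0],e[1],onz(c,e[0],.058),onz(c,ctr,.058))
```

```text
at [0.4521 0.3118 0.1528] yaw 178.33 t 25.1 w 0.0135 -> [-0.0031  0.0032 -0.1218] rz 0.003 tilt [0.    0.001]
pan_small {'scene': [0.5283, 0.3137, 0.1193], 'top': [0.5285, 0.3119, 0.1194]}
pan_small_end {'scene': [0.4048, 0.3153, 0.1668]}
scene [229 174  42  32 739] (249.07803344726562, 192.20071411132812) (35.52042770385742, 42.600791931152344) [0.55735041 0.07081513 0.058     ] [0.56806048 0.06332813 0.058     ]
top [247 188  23  22 398] (257.9859619140625, 198.45713806152344) (21.808847427368164, 22.759252548217773) [0.54512249 0.07341966 0.058     ] [0.54495884 0.07335719 0.058     ]
```

>>> arm_command(xyz=[[0.002,-0.03,0],[0.004,-0.07,0],[0.007,-0.11,0],[0.01,-0.15,0],[0.013,-0.19,0],[0.016,-0.22,0],[0.019,-0.25,0],[0.02,-0.264,-0.01],[0.02,-0.264,-0.03],[0.02,-0.264,-0.05],[0.02,-0.264,-0.05],[0.02,-0.264,-0.05]], rot=[[0,0,0.04],[0,0,0.08],[0,0,0.13],[0,0,0.18],[0,0,0.23],[0,0,0.28],[0,0,0.33],[0,0,0.378],[0,0,0.378],[0,0,0.378],[0,0,0.378],[0,0,0.378]])

```text
time: 27.45
ee_pos: [0.4709, 0.0478, 0.1014]
eef_rot: [-0.174, 0.985, 0.001, -0.001]
ft_force: [-0.1, -0.0, -0.6]
width: 0.0138
grip_force: 54.7
```

Run:
```python
from h import *
to(.4722,.0477,.0537,200);print(r.read_state()['ft_force'])
```

```text
at [0.4709 0.0478 0.1014] yaw 200.05 t 27.4 w 0.0138 -> [ 0.0013 -0.0001 -0.0477] rz -0.001 tilt [ 0.001 -0.001]
[-0.08372032 -0.04018722 -0.58811547]
```

>>> arm_command(xyz=[[0.001,0,-0.015],[0.001,0,-0.025],[0.001,0,-0.034],[0.001,0,-0.04],[0.001,0,-0.044],[0.001,0,-0.047],[0.001,0,-0.047]], rot=[[0,0,0],[0,0,0],[0,0,0],[0,0,0],[0,0,0],[0,0,0],[0,0,0]])

```text
time: 28.03
ee_pos: [0.4724, 0.0476, 0.0544]
eef_rot: [-0.174, 0.985, 0.0, -0.0]
ft_force: [1.0, -0.1, -2.2]
width: 0.0136
grip_force: 54.7
```

Run:
```python
from h import *
to(.4722,.0477,.0537,200);print(r.read_state()['ft_force'],r.read_state()['torque'])
```

```text
at [0.4724 0.0476 0.0544] yaw 200.02 t 28.0 w 0.0136 -> [-0.0002  0.0001 -0.0007] rz -0.0 tilt [ 0. -0.]
[ 0.96778962 -0.13373919 -2.17592902] [ 0.11590985 -0.01792223 -0.02533697]
```

>>> arm_command(xyz=[[0,0,-0.0015],[0,0,-0.0015]], rot=[[0,0,0],[0,0,0]])

```text
time: 28.2
ee_pos: [0.4727, 0.0476, 0.0535]
eef_rot: [-0.174, 0.985, -0.0, 0.0]
ft_force: [-1.6, -1.3, 3.8]
width: 0.0134
grip_force: 54.7
```

>>> arm_command(xyz=[[0,0,0],[0,0,0],[0,0,0],[0,0,0],[0,0,0.03],[0,0,0.07],[0,0,0.11],[0,-0.04,0.14],[0,-0.08,0.15],[0,-0.12,0.15],[0,-0.16,0.15],[0,-0.2,0.15],[0,-0.24,0.15],[0,-0.24,0.15]], rot=[[0,0,0],[0,0,0],[0,0,0],[0,0,0],[0,0,0],[0,0,0],[0,0,0],[0,0,-0.12],[0,0,-0.24],[0,0,-0.36],[0,0,-0.48],[0,0,-0.6],[0,0,-0.72],[0,0,-0.84]], grip=0.4)

```text
time: 29.37
ee_pos: [0.4706, -0.2019, 0.2024]
eef_rot: [0.251, 0.968, -0.001, -0.0]
ft_force: [-0.2, -1.0, -0.3]
width: 0.0349
grip_force: 0.0
```

```bash
cat >> h.py <<'E'
N.update(pan_small=N['pan_large'],pan_medium=N['pan_large'],pan_small_end=np.array([.428,.033,0]),pan_large_end=np.array([.483,.184,0]),pan_medium_end=np.array([.428,.118,0]))
E
python3 - <<'E'
from h import *
to(.47,.05,.2,150)
avg(['pan_small','pan_small_end','pan_medium_end','pan_large_end','drum_mid'],2,N)
s=snap('scene')[150:250,180:300,::-1];t=snap('top')[140:230,210:310,::-1]
cv2.imwrite('pics/s7.png',np.vstack([cv2.resize(s,(480,400),interpolation=2),cv2.resize(t,(480,432),interpolation=2)])[:,:][:600] if 0 else np.hstack([cv2.resize(s,(400,334),interpolation=2),cv2.resize(t,(371,334),interpolation=2)]))
E
```

```text
at [ 0.4706 -0.2019  0.2024] yaw 150.92 t 29.4 w 0.0349 -> [-0.0006  0.2519 -0.0024] rz -0.016 tilt [-0.001 -0.   ]
pan_small {}
pan_small_end {'scene': [0.43, 0.0359, 0.0696], 'top': [0.4268, 0.0302, 0.0688]}
pan_medium_end {'scene': [0.4335, 0.1195, 0.063], 'top': [0.4269, 0.1175, 0.061]}
pan_large_end {'scene': [0.4869, 0.1859, 0.057], 'top': [0.4822, 0.1788, 0.0528]}
drum_mid {'scene': [0.7072, 0.058, 0.0385], 'top': [0.6997, 0.0541, 0.0351]}
```

View pics/s7.png

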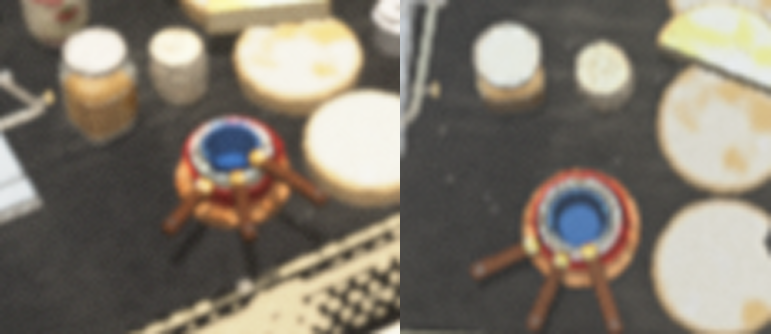

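All three pans are nested with the handles well fanned (ends about 8–9 cm apart). Next the drum at about (0.704, 0.057).

>>> arm_command(xyz=[[0.025,0.028,0],[0.05,0.055,0],[0.075,0.083,0],[0.1,0.11,0],[0.125,0.138,0],[0.15,0.166,0],[0.175,0.194,0],[0.2,0.22,0],[0.22,0.245,0],[0.233,0.259,0],[0.233,0.259,-0.03],[0.233,0.259,-0.06],[0.233,0.259,-0.06]], rot=[[0,0,-0.12],[0,0,-0.24],[0,0,-0.36],[0,0,-0.48],[0,0,-0.6],[0,0,-0.72],[0,0,-0.84],[0,0,-0.95],[0,0,-1.063],[0,0,-1.063],[0,0,-1.063],[0,0,-1.063],[0,0,-1.063]], grip=1)

```text
time: 32.55
ee_pos: [0.7027, 0.0661, 0.1363]
eef_rot: [0.701, 0.713, -0.004, -0.003]
ft_force: [-0.7, -0.2, -0.5]
width: 0.087
grip_force: 0.0
```

Run:
```python
from h import *
to(.704,.057,.034,90)
T=avg(['tray'],3,N)
for l,y in(('pocket_1',-.191),('pocket_2',-.275),('pocket_3',-.359),('pocket_4',-.443)):
    N[l]=np.array([.492,y,0])
avg(['pocket_1','pocket_2','pocket_3','pocket_4'],2,N,.03)
s=snap('top')[165:245,300:420,::-1];cv2.imwrite('pics/s8.png',cv2.resize(s,(720,480),interpolation=2))
for p in([.493,-.275,.006],[.493,-.191,.006],[.493,-.443,.006]):print(pix('top',p),pix('scene',p))
```

```text
at [0.7027 0.0661 0.1363] yaw 91.04 t 32.5 w 0.087 -> [ 0.0013 -0.0091 -0.1023] rz -0.018 tilt [-0.004 -0.003]
tray {'scene': [0.4945, -0.3164, 0.0033], 'top': [0.4924, -0.3167, 0.0006]}
pocket_1 {'scene': [0.4969, -0.1907, 0.0067], 'top': [0.4922, -0.1926, 0.0073]}
pocket_2 {'scene': [0.4929, -0.2737, 0.0073], 'top': [0.4936, -0.2795, 0.008]}
pocket_3 {'scene': [0.4911, -0.3559, 0.0088], 'top': [0.4878, -0.3567, 0.0032]}
pocket_4 {'top': [0.4865, -0.4478, 0.0066]}
[346.76075784 218.60393035] [337.81185872 179.63352462]
[325.18997367 217.51215199] [319.46049497 187.52337327]
[389.97573761 220.79120269] [372.72040869 164.62520265]
```

View pics/s8.png

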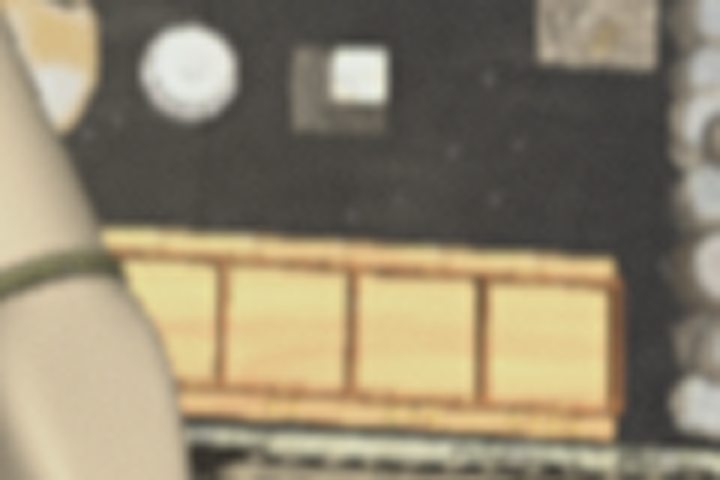

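Run:
```python
from h import *
for n,z,uv in(('back edge L',.015,(110,235)),('back edge R',.015,(612,262)),('front L',.015,(200,413)),('front R',.015,(612,436)),('in front L',.024,(180,388)),('in front R',.024,(610,411)),('inback L',.024,(120,253)),('inback R',.024,(610,281)),('d12',.024,(220,323)),('d23',.024,(350,330)),('d34',.024,(482,340)),('right wall',.024,(616,345))):
    print(n,onz('top',(300+(uv[0]+.5)/6-.5,165+(uv[1]+.5)/6-.5),z).round(4))
to(.704,.057,.034,90)
```

```text
back edge L [ 0.5444 -0.1602  0.015 ]
back edge R [ 0.5432 -0.4859  0.015 ]
front L [ 0.4312 -0.2211  0.015 ]
front R [ 0.43   -0.4849  0.015 ]
in front L [ 0.4455 -0.2067  0.024 ]
in front R [ 0.4448 -0.4811  0.024 ]
inback L [ 0.5312 -0.166   0.024 ]
inback R [ 0.529  -0.4819  0.024 ]
d12 [ 0.4888 -0.2314  0.024 ]
d23 [ 0.4885 -0.3149  0.024 ]
d34 [ 0.4864 -0.3995  0.024 ]
right wall [ 0.4875 -0.4853  0.024 ]
at [0.7054 0.0665 0.1431] yaw 90.98 t 34.8 w 0.0874 -> [-0.0014 -0.0095 -0.1091] rz -0.017 tilt [0. 0.]
```

>>> arm_command(xyz=[[-0.0015,-0.0095,0],[-0.0015,-0.0095,-0.03],[-0.0015,-0.0095,-0.06],[-0.0015,-0.0095,-0.085],[-0.0015,-0.0095,-0.1],[-0.0015,-0.0095,-0.109],[-0.0015,-0.0095,-0.109]], rot=[[0,0,-0.017],[0,0,-0.017],[0,0,-0.017],[0,0,-0.017],[0,0,-0.017],[0,0,-0.017],[0,0,-0.017]])

```text
time: 35.38
ee_pos: [0.7031, 0.0564, 0.0324]
eef_rot: [0.707, 0.707, -0.001, -0.001]
ft_force: [-0.3, -0.2, 0.9]
width: 0.087
grip_force: 0.0
```

>>> arm_command(xyz=[[0,0,0],[0,0,0],[0,0,0],[0,0,0],[0,0,0],[0,0,0],[0,0,0]], rot=[[0,0,0],[0,0,0],[0,0,0],[0,0,0],[0,0,0],[0,0,0],[0,0,0]], grip=0, squeeze=20)

```text
time: 35.97
ee_pos: [0.7042, 0.057, 0.0348]
eef_rot: [0.707, 0.707, 0.0, 0.0]
ft_force: [-1.1, -1.0, 4.9]
width: 0.059
grip_force: 20.0
```

Run:
```python
from h import *
to(.491,-.190,.041,90)
print(r.read_state()['grip_force'],r.read_state()['ft_force'])
```

```text
at [0.7042 0.057  0.0348] yaw 89.99 t 36.0 w 0.059 -> [-0.2132 -0.247   0.0062] rz 0.0 tilt [0. 0.]
19.99862580152694 [-1.0638119  -1.03878763  4.94726619]
```

>>> arm_command(xyz=[[0,0,0.02],[0,0,0.05],[0,0,0.09],[0,0,0.12],[0,0,0.12],[0,0,0.12]], rot=[[0,0,0],[0,0,0],[0,0,0],[0,0,0],[0,0,0],[0,0,0]], squeeze=30)

```text
time: 36.47
ee_pos: [0.7047, 0.0572, 0.1557]
eef_rot: [0.707, 0.707, 0.001, 0.001]
ft_force: [-0.1, 0.7, -3.3]
width: 0.0585
grip_force: 29.7
```

Run:
```python
from h import *
to(.491,-.190,.041,90)
avg(['drum_mid'],2,N)
s=snap('scene')[100:220,180:320,::-1];cv2.imwrite('pics/s9.png',cv2.resize(s,(700,600),interpolation=2))
```

```text
at [0.7047 0.0572 0.1557] yaw 90.0 t 36.5 w 0.0585 -> [-0.2137 -0.2472 -0.1147] rz 0.0 tilt [0.001 0.001]
drum_mid {'scene': [0.7074, 0.0578, 0.1577]}
```

View pics/s9.png

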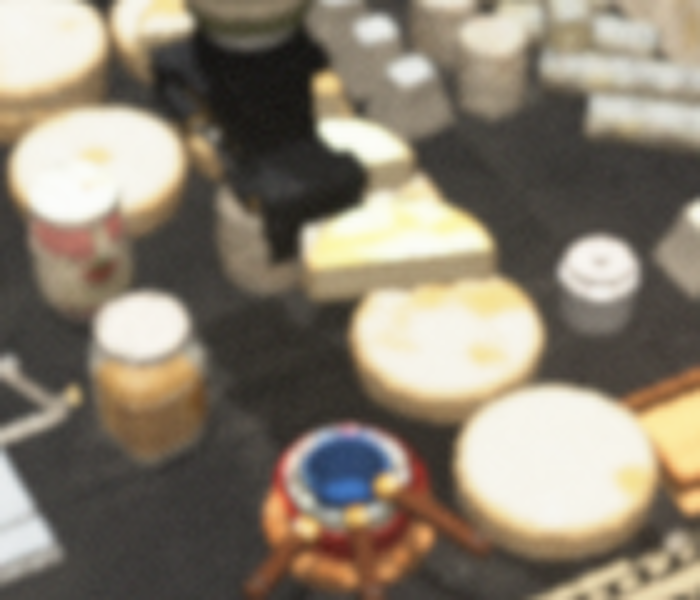

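The drum is held centrally and upright (crop (255,240)). I carry it over pocket 1.

>>> arm_command(xyz=[[-0.01,-0.01,0.03],[-0.03,-0.035,0.03],[-0.055,-0.063,0.03],[-0.08,-0.092,0.03],[-0.105,-0.121,0.03],[-0.13,-0.15,0.02],[-0.155,-0.179,0],[-0.18,-0.208,-0.02],[-0.2,-0.23,-0.04],[-0.2135,-0.247,-0.06],[-0.2135,-0.247,-0.07],[-0.2135,-0.247,-0.075],[-0.2135,-0.247,-0.075]], rot=[[0,0,0],[0,0,0],[0,0,0],[0,0,0],[0,0,0],[0,0,0],[0,0,0],[0,0,0],[0,0,0],[0,0,0],[0,0,0],[0,0,0],[0,0,0]])

```text
time: 38.0
ee_pos: [0.4905, -0.1891, 0.0785]
eef_rot: [0.707, 0.707, 0.0, -0.001]
ft_force: [-1.2, 0.8, -1.6]
width: 0.0584
grip_force: 29.7
```

Run:
```python
from h import *
to(.491,-.190,.041,90)
```

```text
at [ 0.4905 -0.1891  0.0785] yaw 90.04 t 38.0 w 0.0584 -> [ 0.0005 -0.0009 -0.0375] rz -0.001 tilt [ 0.    -0.001]
```

>>> arm_command(xyz=[[0,-0.001,-0.012],[0,-0.001,-0.022],[0,-0.001,-0.03],[0,-0.001,-0.035],[0,-0.001,-0.038],[0,-0.001,-0.038]], rot=[[0,0,0],[0,0,0],[0,0,0],[0,0,0],[0,0,0],[0,0,0]])

```text
time: 38.5
ee_pos: [0.4906, -0.1906, 0.041]
eef_rot: [0.707, 0.707, -0.0, -0.0]
ft_force: [0.5, -0.2, -1.9]
width: 0.0581
grip_force: 29.7
```

Run:
```python
from h import *
to(.491,-.190,.041,90);print(r.read_state()['ft_force'])
```

```text
at [ 0.4906 -0.1906  0.041 ] yaw 90.03 t 38.5 w 0.0581 -> [0.0004 0.0006 0.    ] rz -0.001 tilt [-0. -0.]
[ 0.46547867 -0.1770726  -1.86294726]
```

>>> arm_command(xyz=[[0,0,-0.001],[0,0,-0.0015],[0,0,-0.0015]], rot=[[0,0,0],[0,0,0],[0,0,0]])

```text
time: 38.75
ee_pos: [0.4909, -0.1908, 0.0407]
eef_rot: [0.707, 0.707, -0.0, 0.0]
ft_force: [-4.7, 1.6, 11.9]
width: 0.0586
grip_force: 30.3
```

>>> arm_command(xyz=[[0,0,0],[0,0,0],[0,0,0],[0,0,0],[0,0,0],[0,0,0],[0,0,0.02],[0,0,0.06],[0,0,0.1],[0,0,0.14],[0,0.03,0.16],[0,0.07,0.16],[0,0.11,0.16],[0,0.15,0.16],[0,0.15,0.16]], rot=[[0,0,0],[0,0,0],[0,0,0],[0,0,0],[0,0,0],[0,0,0],[0,0,0],[0,0,0],[0,0,0],[0,0,0],[0,0,0],[0,0,0],[0,0,0],[0,0,0],[0,0,0]], grip=1)

```text
time: 40.0
ee_pos: [0.4903, -0.0325, 0.2004]
eef_rot: [0.704, 0.711, 0.001, 0.0]
ft_force: [-1.4, 1.5, 0.4]
width: 0.0869
grip_force: 0.0
```

Run:
```python
from h import *
to(.65,-.307,.2,90)
N['drum_mid']=np.array([.491,-.19,0])
avg(['drum_mid','brick_mid','burner_mid'],3,N)
s=snap('scene')[110:220,270:390,::-1];t=snap('top')[165:240,310:410,::-1]
cv2.imwrite('pics/s10.png',np.hstack([cv2.resize(s,(420,385),interpolation=2),cv2.resize(t,(380,385),interpolation=2)]))
```

```text
at [ 0.4903 -0.0325  0.2004] yaw 90.57 t 40.0 w 0.0869 -> [ 0.1597 -0.2745 -0.0004] rz -0.01 tilt [0.001 0.   ]
drum_mid {'scene': [0.4931, -0.1891, 0.0447], 'top': [0.4866, -0.1966, 0.0399]}
brick_mid {'scene': [0.6539, -0.3072, 0.0302], 'top': [0.6517, -0.3076, 0.0254]}
burner_mid {'top': [0.6467, -0.2043, 0.0322]}
```

View pics/s10.png

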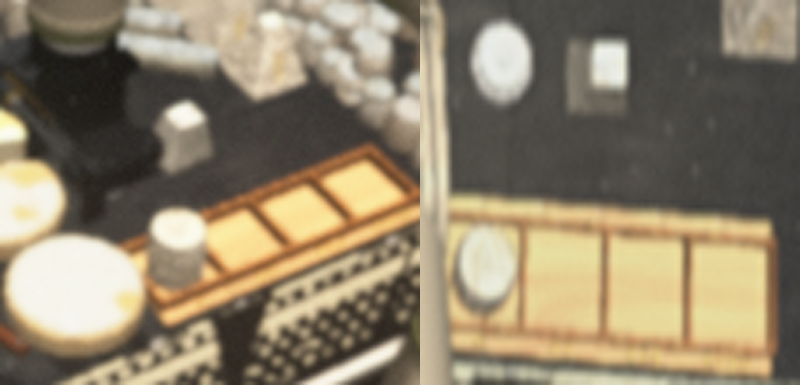

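The drum stands in pocket 1 (crop (178,250)). The brick sits square at (0.652, -0.3075).

>>> arm_command(xyz=[[0.02,-0.034,0],[0.04,-0.068,0],[0.06,-0.102,0],[0.08,-0.136,0],[0.1,-0.17,0],[0.12,-0.204,0],[0.14,-0.238,0],[0.155,-0.265,0],[0.162,-0.275,-0.03],[0.162,-0.275,-0.07],[0.162,-0.275,-0.1],[0.162,-0.275,-0.1],[0.162,-0.275,-0.1],[0.162,-0.275,-0.1]], rot=[[0,0,-0.01],[0,0,-0.01],[0,0,-0.01],[0,0,-0.01],[0,0,-0.01],[0,0,-0.01],[0,0,-0.01],[0,0,-0.01],[0,0,-0.01],[0,0,-0.01],[0,0,-0.01],[0,0,-0.01],[0,0,-0.01],[0,0,-0.01]])

```text
time: 43.07
ee_pos: [0.6535, -0.3162, 0.102]
eef_rot: [0.711, 0.704, 0.001, 0.001]
ft_force: [-0.1, 0.7, 0.9]
width: 0.0872
grip_force: 0.0
```

Run:
```python
from h import *
to(.652,-.3075,.025,90)
```

```text
at [ 0.6535 -0.3162  0.102 ] yaw 89.42 t 43.1 w 0.0872 -> [-0.0015  0.0087 -0.077 ] rz 0.01 tilt [0.001 0.001]
```

>>> arm_command(xyz=[[-0.001,0.0085,-0.01],[-0.001,0.0085,-0.035],[-0.001,0.0085,-0.055],[-0.001,0.0085,-0.07],[-0.001,0.0085,-0.076],[-0.001,0.0085,-0.076],[-0.001,0.0085,-0.076]], rot=[[0,0,0.01],[0,0,0.01],[0,0,0.01],[0,0,0.01],[0,0,0.01],[0,0,0.01],[0,0,0.01]])

```text
time: 43.65
ee_pos: [0.6521, -0.3075, 0.0247]
eef_rot: [0.707, 0.707, 0.0, 0.001]
ft_force: [-0.7, 0.1, 0.7]
width: 0.0872
grip_force: 0.0
```

>>> arm_command(xyz=[[0,0,0],[0,0,0],[0,0,0],[0,0,0],[0,0,0],[0,0,0],[0,0,0],[0,0,0]], rot=[[0,0,0],[0,0,0],[0,0,0],[0,0,0],[0,0,0],[0,0,0],[0,0,0],[0,0,0]], grip=0, squeeze=45)

```text
time: 44.32
ee_pos: [0.6514, -0.3075, 0.0235]
eef_rot: [0.707, 0.707, 0.0, 0.0]
ft_force: [-0.2, 0.1, -0.0]
width: 0.0449
grip_force: 43.8
```

Run:
```python
from h import *
to(.491,-.274,.031,90);print(r.read_state()['ft_force'])
```

```text
at [ 0.6514 -0.3075  0.0235] yaw 90.0 t 44.3 w 0.0449 -> [-0.1604  0.0335  0.0075] rz -0.0 tilt [0. 0.]
[-0.20142696  0.14620497 -0.00111513]
```

>>> arm_command(xyz=[[0,0,0.01],[0,0,0.025],[0,0,0.05],[0,0,0.08],[0,0,0.08],[0,0,0.08]], rot=[[0,0,0],[0,0,0],[0,0,0],[0,0,0],[0,0,0],[0,0,0]])

```text
time: 44.82
ee_pos: [0.6529, -0.3079, 0.1074]
eef_rot: [0.707, 0.707, 0.001, 0.002]
ft_force: [-0.5, -0.1, -2.3]
width: 0.0452
grip_force: 43.6
```

Run:
```python
from h import *
to(.491,-.274,.031,90);print(r.read_state()['ft_force'])
avg(['brick_mid'],2,N)
s=snap('scene')[100:200,270:390,::-1]
cv2.imwrite('pics/s11.png',cv2.resize(s,(600,500),interpolation=2))
```

```text
at [ 0.6529 -0.3079  0.1074] yaw 89.99 t 44.8 w 0.0452 -> [-0.1619  0.0339 -0.0764] rz 0.0 tilt [0.001 0.002]
[-0.50490637 -0.07520598 -2.289857  ]
brick_mid {'scene': [0.652, -0.3072, 0.1102], 'top': [0.6504, -0.3086, 0.105]}
```

View pics/s11.png

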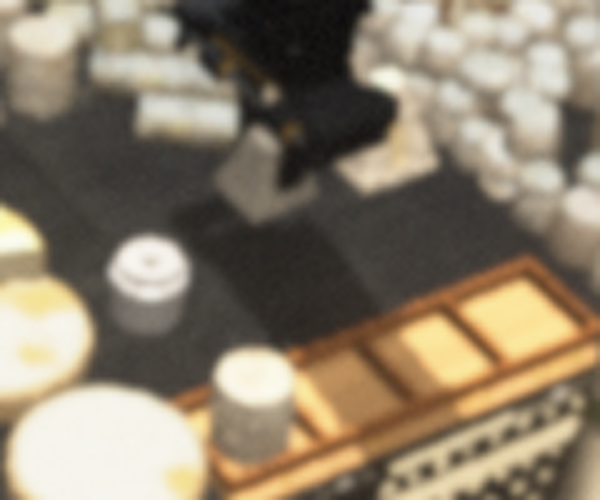

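The brick is held level and square. I carry it to pocket 2.

>>> arm_command(xyz=[[-0.02,0.005,0],[-0.05,0.012,0],[-0.09,0.019,0],[-0.13,0.027,0],[-0.155,0.032,0],[-0.162,0.034,0],[-0.162,0.034,-0.02],[-0.162,0.034,-0.035],[-0.162,0.034,-0.045],[-0.162,0.034,-0.045],[-0.162,0.034,-0.045]], rot=[[0,0,0],[0,0,0],[0,0,0],[0,0,0],[0,0,0],[0,0,0],[0,0,0],[0,0,0],[0,0,0],[0,0,0],[0,0,0]])

```text
time: 46.18
ee_pos: [0.4897, -0.2732, 0.0585]
eef_rot: [0.707, 0.707, 0.0, -0.0]
ft_force: [0.9, 0.0, -1.9]
width: 0.0449
grip_force: 43.6
```

Run:
```python
from h import *
to(.491,-.274,.031,90);print(r.read_state()['ft_force'])
```

```text
at [ 0.4897 -0.2732  0.0585] yaw 90.03 t 46.2 w 0.0449 -> [ 0.0013 -0.0008 -0.0275] rz -0.0 tilt [ 0. -0.]
[ 0.88078413  0.01690208 -1.9112007 ]
```

>>> arm_command(xyz=[[0.001,-0.001,-0.008],[0.001,-0.001,-0.016],[0.001,-0.001,-0.022],[0.001,-0.001,-0.026],[0.001,-0.001,-0.027],[0.001,-0.001,-0.028],[0.001,-0.001,-0.028]], rot=[[0,0,0],[0,0,0],[0,0,0],[0,0,0],[0,0,0],[0,0,0],[0,0,0]])

```text
time: 46.77
ee_pos: [0.4905, -0.2745, 0.0305]
eef_rot: [0.707, 0.707, 0.0, 0.0]
ft_force: [0.0, -0.6, -2.3]
width: 0.0451
grip_force: 43.6
```

Run:
```python
from h import *
to(.491,-.274,.031,90);print(r.read_state()['ft_force'])
```

```text
at [ 0.4905 -0.2745  0.0305] yaw 90.01 t 46.8 w 0.0451 -> [0.0005 0.0005 0.0005] rz -0.0 tilt [0. 0.]
[ 0.01828355 -0.60707443 -2.26625192]
```

>>> arm_command(xyz=[[0,0,-0.001],[0,0,-0.0015],[0,0,-0.0015]], rot=[[0,0,0],[0,0,0],[0,0,0]])

```text
time: 47.02
ee_pos: [0.4906, -0.2747, 0.0294]
eef_rot: [0.707, 0.707, 0.0, 0.0]
ft_force: [-0.3, 0.6, -0.1]
width: 0.045
grip_force: 43.8
```

>>> arm_command(xyz=[[0,0,0],[0,0,0],[0,0,0],[0,0,0],[0,0,0],[0,0,0],[0,0,0.02],[0,0,0.06],[0,0,0.1],[0,0,0.14],[0,-0.03,0.16],[0,-0.07,0.16],[0,-0.11,0.16],[0,-0.15,0.16],[0,-0.18,0.16],[0,-0.18,0.16],[0,-0.18,0.16]], rot=[[0,0,0],[0,0,0],[0,0,0],[0,0,0],[0,0,0],[0,0,0],[0,0,0],[0,0,0],[0,0,0],[0,0,0],[0,0,0],[0,0,0],[0,0,0],[0,0,0],[0,0,0],[0,0,0],[0,0,0]], grip=1)

```text
time: 48.43
ee_pos: [0.4895, -0.4563, 0.1881]
eef_rot: [0.708, 0.706, 0.0, -0.001]
ft_force: [0.0, 1.5, -1.3]
width: 0.087
grip_force: 0.0
```

Run:
```python
from h import *
to(.65,-.203,.2,90)
N['brick_mid']=np.array([.491,-.274,0])
avg(['brick_mid','burner_mid'],4,N)
s=snap('scene')[110:220,270:390,::-1];t=snap('top')[165:240,310:410,::-1]
cv2.imwrite('pics/s12.png',np.hstack([cv2.resize(s,(420,385),interpolation=2),cv2.resize(t,(380,385),interpolation=2)]))
```

```text
at [ 0.4895 -0.4563  0.1881] yaw 89.82 t 48.4 w 0.087 -> [0.1605 0.2533 0.0119] rz 0.003 tilt [ 0.    -0.001]Traceback (most recent call last):
  File "<stdin>", line 4, in <module>
  File "h.py", line 28, in avg
    r.camera(c)
    ~~~~~~~~^^^
ValueError: 200 camera calls are used up
```

The camera calls are used up, so from here I work from the stored pictures. I fit the burner, honey and tray outlines in them and calibrate against things whose robot-frame pose I know (the drum as placed, the brick as grasped).

```bash
cat > fit.py <<'E'
from h import *
def circ(r_,z,n=60):
    t=np.linspace(0,2*np.pi,n);return np.c_[r_*np.cos(t),r_*np.sin(t),0*t+z]
def sq(a,rc,z):
    P=[]
    for sx,sy,t0 in((1,1,0),(-1,1,90),(-1,-1,180),(1,-1,270)):
        t=np.radians(np.linspace(t0,t0+90,12));P.append(np.c_[sx*(a/2-rc)+rc*np.cos(t),sy*(a/2-rc)+rc*np.sin(t),0*t+z])
    return np.vstack(P)
box=lambda a,b,z:np.array([[sx*a/2,sy*b/2,z] for sx,sy in((1,1),(-1,1),(-1,-1),(1,-1))])
M=dict(burner=np.vstack([circ(.03,0),circ(.03,.042),circ(.024,.054)]),drum=np.vstack([circ(.0315,0),circ(.0315,.072)]),
 honey=np.vstack([sq(.0695,.025,0),sq(.0695,.025,.09),circ(.033,.11)]),brick=np.vstack([box(.057,.063,0),box(.04,.04,.056)]))
def grad(f):
    g=cv2.GaussianBlur(cv2.imread('pics/'+f),(0,0),1.0).astype(np.float32)
    return np.sqrt(sum(cv2.Sobel(g[:,:,i],cv2.CV_32F,1,0)**2+cv2.Sobel(g[:,:,i],cv2.CV_32F,0,1)**2 for i in range(3)))
def score(G,cam,pts,off=(0,0),sc=(1,1)):
    uv=np.array([pix(cam,p) for p in pts]).astype(np.float32)
    h=cv2.convexHull(uv)[:,0];h=np.vstack([h,h[:1]])
    L=np.vstack([a+(b-a)*np.linspace(0,1,max(2,int(np.hypot(*(b-a))*2)),endpoint=False)[:,None] for a,b in zip(h[:-1],h[1:])])
    L=((L-off+.5)*sc-.5).astype(np.float32)
    return cv2.remap(G,L[:,:1].copy(),L[:,1:].copy(),cv2.INTER_LINEAR).mean()
def fit(f,cam,pts,c,z=0,off=(0,0),sc=(1,1),R=.012):
    G=grad(f);D=np.arange(-R,R+1e-6,.001)
    S=np.array([[score(G,cam,pts+[c[0]+dx,c[1]+dy,z],off,sc) for dy in D] for dx in D])
    i,j=np.unravel_index(S.argmax(),S.shape);return round(c[0]+D[i],4),round(c[1]+D[j],4),round(S.max()/S.mean(),2)
E
python3 - <<'E'
from fit import *
C=dict(burner=(.65,-.203),drum=(.704,.057),honey=(.704,.157),brick=(.652,-.3075))
for k,c in C.items():
    for cam in('scene','top'): print(k,cam,fit(cam+'0.png',cam,M[k],c))
# tray outer outline (wall top) in the first pictures
for w,h,z in((.117,.343,.006),(.117,.343,.024)):
    for cam in('scene','top'): print('tray',z,cam,fit(cam+'0.png',cam,box(w,h,z),(.491,-.316)))
    print('trayinner',z)
for cam in('scene','top'): print('inner',cam,fit(cam+'0.png',cam,box(.089,.341,.024),(.491,-.316)))
# drum in pocket (TCP .4908,-.1907), s10
print('drumP scene',fit('s10.png','scene',M['drum'],(.491,-.19),.006,(270,110),(3.5,3.5)))
print('drumP top',fit('s10.png','top',M['drum'],(.491,-.19),.006,(310-420/3.8,165),(3.8,385/75)))
print('burner s11',fit('s11.png','scene',M['burner'],(.65,-.203),0,(270,100),(5,5)))
print('honey s9',fit('s9.png','scene',M['honey'],(.704,.157),0,(180,100),(5,5)))
s=(400/120,334/100);print('honey s7',fit('s7.png','scene',M['honey'],(.704,.157),0,(180,150),s))
print('honey s7t',fit('s7.png','top',M['honey'],(.704,.157),0,(210-400/3.71,140),(3.71,334/90)))
print('bow tip',onz('top',(219.4,163.7),.14),onz('top',(219.4,163.7),.05)); to(.65,-.203,.2,90)
E
```

```text
Traceback (most recent call last):
  File "fit.py", line 23, in fit
    S=np.array([[score(G,cam,pts+[c[0]+dx,c[1]+dy,z],off,sc) for dy in D] for dx in D])
                 ~~~~~^^^^^^^^^^^^^^^^^^^^^^^^^^^^^^^^^^^^^^
  File "fit.py", line 16, in score
    uv=np.array([pix(cam,p) for p in pts]).astype(np.float32)
                 ~~~^^^^^^^
  File "h.py", line 10, in pix
    m=r.camera_model(cam);T=np.array(m['T']);c=T[:3,:3].T@(np.array(p)-T[:3,3])
ValueError: time passes only in moves, steps and waits
```

```bash
python3 - <<'E'
s=open('h.py').read()
s=s.replace("def pix(cam,p):\n    m=r.camera_model(cam);","import functools\n@functools.cache\ndef CM(c): return r.camera_model(c)\ndef pix(cam,p):\n    m=CM(cam);").replace("def ray(cam,uv):\n    m=r.camera_model(cam);","def ray(cam,uv):\n    m=CM(cam);")
open('h.py','w').write(s)
E
python3 - <<'E'
from fit import *
C=dict(burner=(.65,-.203),drum=(.704,.057),honey=(.704,.157),brick=(.652,-.3075))
for k,c in C.items():
    for cam in('scene','top'): print(k,cam,fit(cam+'0.png',cam,M[k],c))
for w,h,z in((.117,.343,.006),(.117,.343,.024),(.089,.341,.024)):
    for cam in('scene','top'): print('tray',w,z,cam,fit(cam+'0.png',cam,box(w,h,z),(.491,-.316)))
print('drumP scene',fit('s10.png','scene',M['drum'],(.491,-.19),.006,(270,110),(3.5,3.5)))
print('drumP top',fit('s10.png','top',M['drum'],(.491,-.19),.006,(310-420/3.8,165),(3.8,385/75)))
print('burner s11',fit('s11.png','scene',M['burner'],(.65,-.203),0,(270,100),(5,5)))
print('honey s9',fit('s9.png','scene',M['honey'],(.704,.157),0,(180,100),(5,5)))
s=(400/120,334/100);print('honey s7',fit('s7.png','scene',M['honey'],(.704,.157),0,(180,150),s))
print('honey s7t',fit('s7.png','top',M['honey'],(.704,.157),0,(210-400/3.71,140),(3.71,334/90)))
print('bow tip',onz('top',(219.4,163.7),.14),onz('top',(219.4,163.7),.05)); to(.65,-.203,.2,90)
E
```

```text
burner scene (np.float64(0.657), np.float64(-0.206), np.float32(1.51))
burner top (np.float64(0.653), np.float64(-0.207), np.float32(1.6))
drum scene (np.float64(0.702), np.float64(0.062), np.float32(1.34))
drum top (np.float64(0.699), np.float64(0.058), np.float32(1.37))
honey scene (np.float64(0.707), np.float64(0.157), np.float32(1.41))
honey top (np.float64(0.702), np.float64(0.156), np.float32(1.46))
brick scene (np.float64(0.654), np.float64(-0.3085), np.float32(1.32))
brick top (np.float64(0.649), np.float64(-0.3105), np.float32(1.64))
tray 0.117 0.006 scene (np.float64(0.493), np.float64(-0.312), np.float32(1.21))
tray 0.117 0.006 top (np.float64(0.491), np.float64(-0.315), np.float32(1.57))
tray 0.117 0.024 scene (np.float64(0.481), np.float64(-0.304), np.float32(1.43))
tray 0.117 0.024 top (np.float64(0.488), np.float64(-0.312), np.float32(1.64))
tray 0.089 0.024 scene (np.float64(0.479), np.float64(-0.304), np.float32(1.25))
tray 0.089 0.024 top (np.float64(0.501), np.float64(-0.31), np.float32(1.63))
drumP scene (np.float64(0.486), np.float64(-0.184), np.float32(1.49))
drumP top (np.float64(0.503), np.float64(-0.201), np.float32(1.39))
burner s11 (np.float64(0.657), np.float64(-0.206), np.float32(1.94))
honey s9 (np.float64(0.707), np.float64(0.157), np.float32(1.69))
honey s7 (np.float64(0.707), np.float64(0.157), np.float32(1.69))
honey s7t (np.float64(0.701), np.float64(0.156), np.float32(1.86))
bow tip [0.65256287 0.22080366 0.14      ] [0.67670331 0.23114901 0.05      ]
at [ 0.4909 -0.4535  0.1895] yaw 90.09 t 48.7 w 0.0866 -> [0.1591 0.2505 0.0105] rz -0.002 tilt [0. 0.]
```

>>> arm_command(xyz=[[0.02,0.03,0.01],[0.04,0.06,0.01],[0.06,0.09,0.01],[0.08,0.12,0.01],[0.1,0.15,0.01],[0.12,0.18,0.01],[0.14,0.21,0.01],[0.155,0.235,0],[0.164,0.247,-0.02],[0.164,0.247,-0.05],[0.164,0.247,-0.08],[0.164,0.247,-0.09],[0.164,0.247,-0.09],[0.164,0.247,-0.09]], rot=[[0,0,0],[0,0,0],[0,0,0],[0,0,0],[0,0,0],[0,0,0],[0,0,0],[0,0,0],[0,0,0],[0,0,0],[0,0,0],[0,0,0],[0,0,0],[0,0,0]])

```text
time: 49.9
ee_pos: [0.6546, -0.2076, 0.1001]
eef_rot: [0.707, 0.707, 0.0, 0.0]
ft_force: [0.7, -0.1, 1.1]
width: 0.087
grip_force: 0.0
```

Run:
```python
from h import *
to(.655,-.2065,.023,90)
```

```text
at [ 0.6546 -0.2076  0.1001] yaw 89.99 t 49.9 w 0.087 -> [ 0.0004  0.0011 -0.0771] rz 0.0 tilt [0. 0.]
```

>>> arm_command(xyz=[[0,0.001,-0.02],[0,0.001,-0.035],[0,0.001,-0.042],[0,0.001,-0.048],[0,0.001,-0.048]], rot=[[0,0,0],[0,0,0],[0,0,0],[0,0,0],[0,0,0]])

```text
time: 50.32
ee_pos: [0.654, -0.2066, 0.0504]
eef_rot: [0.707, 0.707, -0.0, -0.0]
ft_force: [-0.3, 0.1, -0.2]
width: 0.0867
grip_force: 0.0
```

>>> arm_command(xyz=[[0,0,-0.008],[0,0,-0.015],[0,0,-0.022],[0,0,-0.028],[0,0,-0.029],[0,0,-0.029]], rot=[[0,0,0],[0,0,0],[0,0,0],[0,0,0],[0,0,0],[0,0,0]])

```text
time: 50.82
ee_pos: [0.6541, -0.2064, 0.0214]
eef_rot: [0.707, 0.707, -0.0, -0.0]
ft_force: [0.1, -0.0, 0.6]
width: 0.0871
grip_force: 0.0
```

>>> arm_command(xyz=[[0,0,0],[0,0,0],[0,0,0],[0,0,0],[0,0,0],[0,0,0]], rot=[[0,0,0],[0,0,0],[0,0,0],[0,0,0],[0,0,0],[0,0,0]], grip=0, squeeze=30)

```text
time: 51.32
ee_pos: [0.6543, -0.2067, 0.0223]
eef_rot: [0.707, 0.707, -0.0, -0.0]
ft_force: [-1.0, 0.7, 2.3]
width: 0.0591
grip_force: 30.0
```

Width 59 mm confirms the burner's body is grasped centrally. I lift it and carry it to pocket 3.

>>> arm_command(xyz=[[0,0,0.015],[0,0,0.04],[0,0,0.07],[0,0,0.08],[0,0,0.08]], rot=[[0,0,0],[0,0,0],[0,0,0],[0,0,0],[0,0,0]])

```text
time: 51.73
ee_pos: [0.6564, -0.2067, 0.1062]
eef_rot: [0.707, 0.707, 0.002, 0.003]
ft_force: [0.4, 0.1, -2.5]
width: 0.0588
grip_force: 30.0
```

Run:
```python
from h import *
to(.491,-.358,.0285,90);print(r.read_state()['ft_force'])
```

```text
at [ 0.6564 -0.2067  0.1062] yaw 90.0 t 51.7 w 0.0588 -> [-0.1654 -0.1513 -0.0777] rz 0.0 tilt [0.002 0.003]
[ 0.36534541  0.06709142 -2.52419811]
```

>>> arm_command(xyz=[[-0.02,-0.03,0],[-0.045,-0.06,0],[-0.07,-0.09,0],[-0.1,-0.12,0],[-0.13,-0.145,0],[-0.155,-0.151,0],[-0.1635,-0.151,0],[-0.1635,-0.151,-0.02],[-0.1635,-0.151,-0.035],[-0.1635,-0.151,-0.045],[-0.1635,-0.151,-0.045],[-0.1635,-0.151,-0.045]], rot=[[0,0,0],[0,0,0],[0,0,0],[0,0,0],[0,0,0],[0,0,0],[0,0,0],[0,0,0],[0,0,0],[0,0,0],[0,0,0],[0,0,0]])

```text
time: 52.73
ee_pos: [0.4909, -0.3567, 0.0564]
eef_rot: [0.707, 0.707, 0.0, -0.001]
ft_force: [0.8, -0.7, -0.3]
width: 0.0588
grip_force: 30.0
```

Run:
```python
from h import *
to(.491,-.358,.0285,90);print(r.read_state()['ft_force'])
```

```text
at [ 0.4909 -0.3567  0.0564] yaw 90.05 t 52.7 w 0.0588 -> [ 0.0001 -0.0013 -0.0279] rz -0.001 tilt [ 0.    -0.001]
[ 0.77927493 -0.69152011 -0.2640793 ]
```

>>> arm_command(xyz=[[0,-0.001,-0.008],[0,-0.001,-0.016],[0,-0.001,-0.022],[0,-0.001,-0.026],[0,-0.001,-0.0285],[0,-0.001,-0.0285]], rot=[[0,0,0],[0,0,0],[0,0,0],[0,0,0],[0,0,0],[0,0,0]])

```text
time: 53.23
ee_pos: [0.4909, -0.3584, 0.0285]
eef_rot: [0.707, 0.707, -0.0, -0.0]
ft_force: [0.7, -0.0, -1.6]
width: 0.059
grip_force: 30.0
```

>>> arm_command(xyz=[[0,0,-0.0005],[0,0,-0.0005]], rot=[[0,0,0],[0,0,0]])

```text
time: 53.4
ee_pos: [0.4911, -0.3586, 0.0282]
eef_rot: [0.707, 0.707, 0.0, 0.0]
ft_force: [-0.2, 0.3, -1.9]
width: 0.0589
grip_force: 30.0
```

>>> arm_command(xyz=[[0,0,-0.001],[0,0,-0.001],[0,0,-0.001]], rot=[[0,0,0],[0,0,0],[0,0,0]])

```text
time: 53.65
ee_pos: [0.4912, -0.3586, 0.0282]
eef_rot: [0.707, 0.707, -0.0, 0.0]
ft_force: [-2.6, 2.3, 9.4]
width: 0.0589
grip_force: 30.0
```

>>> arm_command(xyz=[[0,0,0],[0,0,0],[0,0,0],[0,0,0],[0,0,0],[0,0,0],[0,0,0.02],[0,0,0.06],[0,0,0.1],[0,0,0.14],[0.01,0.03,0.17],[0.02,0.07,0.18],[0.035,0.11,0.18],[0.05,0.15,0.18],[0.07,0.19,0.18],[0.09,0.225,0.18],[0.09,0.225,0.18]], rot=[[0,0,0],[0,0,0],[0,0,0],[0,0,0],[0,0,0],[0,0,0],[0,0,0],[0,0,0],[0,0,0],[0,0,0],[0,0,0],[0,0,0],[0,0,0],[0,0,0],[0,0,0],[0,0,0],[0,0,0]], grip=1)

```text
time: 55.07
ee_pos: [0.5833, -0.1246, 0.2077]
eef_rot: [0.704, 0.71, 0.002, -0.0]
ft_force: [0.2, 0.8, 0.1]
width: 0.0872
grip_force: 0.0
```

>>> arm_command(xyz=[[0.015,0.03,0],[0.03,0.065,0],[0.045,0.1,0],[0.06,0.14,0],[0.08,0.18,0],[0.1,0.22,0],[0.115,0.26,0],[0.123,0.29,0],[0.123,0.29,0],[0.123,0.29,0],[0.123,0.29,0]], rot=[[0,0,0],[0,0,0],[0,0,0],[0,0,0],[0,0,0],[0,0,0],[0,0,0],[0,0,0],[0,0,0],[0,0,0],[0,0,0]])

```text
time: 55.98
ee_pos: [0.704, 0.1563, 0.2067]
eef_rot: [0.707, 0.707, -0.0, 0.0]
ft_force: [0.2, -1.3, 0.2]
width: 0.087
grip_force: 0.0
```

Run:
```python
from h import *
to(.704,.1565,.06,90)
# honey yaw: fit score vs yaw (top + scene)
from fit import *
def rot(P,a): c,s=np.cos(a),np.sin(a);return P@np.array([[c,s,0],[-s,c,0],[0,0,1]])
s=(400/120,334/100)
for rc in(.02,.028):
    H=np.vstack([sq(.0695,rc,0),sq(.0695,rc,.09)])
    for a in range(-45,45,9):
        P=np.vstack([rot(H,np.radians(a)),circ(.033,.11)])
        b=[max((score(G,c,P+[x+dx,y+dy,0],o,sc),x+dx,y+dy) for dx in(-.002,-.001,0,.001,.002) for dy in(-.002,-.001,0,.001,.002)) for G,c,o,sc,x,y in((grad('s9.png'),'scene',(180,100),(5,5),.707,.157),(grad('s7.png'),'top',(210-400/3.71,140),(3.71,334/90),.702,.156))]
        print(rc,a,[np.round(q,3).tolist() for q in b])
```

```text
at [0.704  0.1563 0.2067] yaw 90.02 t 56.0 w 0.087 -> [ 0.      0.0002 -0.1467] rz -0.0 tilt [-0.  0.]
0.02 -45 [[82.883, 0.707, 0.157], [103.944, 0.701, 0.154]]
0.02 -36 [[82.275, 0.707, 0.157], [101.198, 0.701, 0.154]]
0.02 -27 [[81.84, 0.708, 0.158], [99.339, 0.701, 0.154]]
0.02 -18 [[80.691, 0.707, 0.157], [101.481, 0.7, 0.158]]
0.02 -9 [[83.217, 0.707, 0.157], [108.716, 0.7, 0.156]]
0.02 0 [[84.33, 0.707, 0.156], [121.113, 0.701, 0.156]]
0.02 9 [[84.968, 0.707, 0.157], [129.33, 0.7, 0.156]]
0.02 18 [[84.719, 0.707, 0.157], [124.061, 0.7, 0.156]]
0.02 27 [[84.688, 0.707, 0.157], [114.066, 0.7, 0.155]]
0.02 36 [[83.539, 0.707, 0.157], [109.273, 0.7, 0.154]]
0.028 -45 [[88.33, 0.707, 0.157], [134.408, 0.702, 0.156]]
0.028 -36 [[87.83, 0.707, 0.157], [134.091, 0.702, 0.156]]
0.028 -27 [[86.529, 0.707, 0.156], [135.065, 0.702, 0.156]]
0.028 -18 [[86.708, 0.707, 0.156], [136.902, 0.702, 0.156]]
0.028 -9 [[87.723, 0.707, 0.157], [140.346, 0.702, 0.156]]
0.028 0 [[89.213, 0.707, 0.157], [144.019, 0.702, 0.156]]
0.028 9 [[90.433, 0.707, 0.157], [144.839, 0.702, 0.156]]
0.028 18 [[90.199, 0.707, 0.157], [143.44, 0.701, 0.156]]
0.028 27 [[90.047, 0.707, 0.157], [139.447, 0.702, 0.156]]
0.028 36 [[89.666, 0.707, 0.157], [137.253, 0.702, 0.156]]
```

The burner is set in pocket 3. Stored pictures suggest the honey is turned about +10°, so I line the gripper up with it.

>>> arm_command(xyz=[[0,0,0],[0,0,-0.02],[0,0,-0.06],[0,0,-0.08],[0,0,-0.09],[0,0,-0.1],[0,0,-0.11],[0,0,-0.11]], rot=[[0,0,0.1],[0,0,0.175],[0,0,0.175],[0,0,0.175],[0,0,0.175],[0,0,0.175],[0,0,0.175],[0,0,0.175]])

```text
time: 56.65
ee_pos: [0.7038, 0.1556, 0.0961]
eef_rot: [0.643, 0.766, -0.0, -0.0]
ft_force: [0.1, 0.5, -0.4]
width: 0.0871
grip_force: 0.0
```

>>> arm_command(xyz=[[0,0,-0.01],[0,0,-0.02],[0,0,-0.03],[0,0,-0.04],[0,0,-0.046],[0,0,-0.046]], rot=[[0,0,0],[0,0,0],[0,0,0],[0,0,0],[0,0,0],[0,0,0]])

```text
time: 57.15
ee_pos: [0.703, 0.1561, 0.0489]
eef_rot: [0.642, 0.766, -0.001, -0.001]
ft_force: [-0.2, -0.6, -0.6]
width: 0.0874
grip_force: 0.0
```

>>> arm_command(xyz=[[0,0,0],[0,0,0],[0,0,0],[0,0,0],[0,0,0]], rot=[[0,0,0],[0,0,0],[0,0,0],[0,0,0],[0,0,0]], grip=0, squeeze=30)

```text
time: 57.57
ee_pos: [0.7038, 0.1567, 0.0517]
eef_rot: [0.643, 0.766, 0.0, 0.0]
ft_force: [-2.7, 0.2, 4.4]
width: 0.0676
grip_force: 30.0
```

>>> arm_command(xyz=[[0,0,0.015],[0,0,0.04],[0,0,0.08],[0,0,0.12],[0,0,0.13],[-0.005,-0.02,0.13],[-0.01,-0.055,0.13],[-0.02,-0.095,0.13],[-0.03,-0.135,0.13],[-0.035,-0.175,0.13],[-0.04,-0.215,0.13],[-0.045,-0.255,0.13],[-0.05,-0.295,0.13],[-0.055,-0.335,0.13],[-0.059,-0.37,0.13],[-0.059,-0.395,0.12],[-0.059,-0.407,0.1],[-0.059,-0.407,0.08],[-0.059,-0.407,0.06],[-0.059,-0.407,0.05]], rot=[[0,0,0],[0,0,0],[0,0,0],[0,0,0],[0,0,0],[0,0,-0.01],[0,0,-0.03],[0,0,-0.06],[0,0,-0.09],[0,0,-0.12],[0,0,-0.15],[0,0,-0.175],[0,0,-0.175],[0,0,-0.175],[0,0,-0.175],[0,0,-0.175],[0,0,-0.175],[0,0,-0.175],[0,0,-0.175],[0,0,-0.175]])

```text
time: 59.23
ee_pos: [0.6436, -0.2507, 0.0986]
eef_rot: [0.707, 0.707, -0.001, -0.001]
ft_force: [-0.6, 0.7, -4.8]
width: 0.0675
grip_force: 30.0
```

>>> arm_command(xyz=[[0,0,0],[0,0,0],[0,0,0]], rot=[[0,0,0],[0,0,0],[0,0,0]])

```text
time: 59.48
ee_pos: [0.6458, -0.2504, 0.1028]
eef_rot: [0.707, 0.707, 0.001, 0.001]
ft_force: [0.1, 0.6, -3.5]
width: 0.0677
grip_force: 30.0
```

Run:
```python
from h import *
to(.645,-.25,.0515,90);print(r.read_state()['ft_force'])
```

```text
at [ 0.6458 -0.2504  0.1028] yaw 90.02 t 59.5 w 0.0677 -> [-0.0008  0.0004 -0.0513] rz -0.0 tilt [0.001 0.001]
[ 0.05539289  0.58579543 -3.53793836]
```

>>> arm_command(xyz=[[0,0,-0.015],[0,0,-0.03],[0,0,-0.04],[0,0,-0.047],[0,0,-0.0505],[0,0,-0.0505]], rot=[[0,0,0],[0,0,0],[0,0,0],[0,0,0],[0,0,0],[0,0,0]])

```text
time: 59.98
ee_pos: [0.6442, -0.2505, 0.051]
eef_rot: [0.707, 0.707, -0.001, -0.001]
ft_force: [-7.1, 2.0, 7.4]
width: 0.0675
grip_force: 29.9
```

>>> arm_command(xyz=[[0,0,-0.0015],[0,0,-0.0015]], rot=[[0,0,0],[0,0,0]])

```text
time: 60.15
ee_pos: [0.6443, -0.2505, 0.0509]
eef_rot: [0.707, 0.707, -0.001, -0.0]
ft_force: [-11.8, 2.2, 18.1]
width: 0.0681
grip_force: 29.9
```

Down on the counter. I release, turn a quarter, centre it along y, then regrip along x.

>>> arm_command(xyz=[[0,0,0.001],[0,0,0.001],[0,0,0.001],[0,0,0.001],[0,0,0.03],[0,0,0.07],[0,0,0.09],[0,0,0.09],[0,0,0.09],[0,0,0.09],[0,0,0.09],[0,0,0.09],[0,0,0.09],[0,0,0.09],[0,0,0.09],[0,0,0.09],[0,0,0.09],[0,0,0.09],[0,0,0.09],[0,0,0.09]], rot=[[0,0,0],[0,0,0],[0,0,0],[0,0,0],[0,0,0],[0,0,0],[0,0,-0.12],[0,0,-0.24],[0,0,-0.36],[0,0,-0.48],[0,0,-0.6],[0,0,-0.72],[0,0,-0.84],[0,0,-0.96],[0,0,-1.08],[0,0,-1.2],[0,0,-1.32],[0,0,-1.44],[0,0,-1.571],[0,0,-1.571]], grip=1)

```text
time: 61.82
ee_pos: [0.6451, -0.2504, 0.1389]
eef_rot: [1.0, -0.003, 0.0, 0.0]
ft_force: [-0.3, -0.3, -0.8]
width: 0.0868
grip_force: 0.0
```

>>> arm_command(xyz=[[0,0,0],[0,0,0],[0,0,-0.01],[0,0,-0.02],[0,0,-0.03],[0,0,-0.05],[0,0,-0.07],[0,0,-0.085],[0,0,-0.085]], rot=[[0,0,0],[0,0,0],[0,0,0],[0,0,0],[0,0,0],[0,0,0],[0,0,0],[0,0,0],[0,0,0]])

```text
time: 62.57
ee_pos: [0.6424, -0.2499, 0.0492]
eef_rot: [1.0, 0.0, -0.003, -0.001]
ft_force: [-1.3, 0.9, -0.4]
width: 0.0869
grip_force: 0.0
```

Run:
```python
from h import *
to(.645,-.2505,.0515,0);print(r.read_state()['ft_force'])
```

```text
at [ 0.6424 -0.2499  0.0492] yaw 0.03 t 62.6 w 0.0869 -> [ 0.0026 -0.0006  0.0023] rz -0.001 tilt [-0.003 -0.001]
[-1.2891263   0.87867439 -0.42566955]
```

>>> arm_command(xyz=[[0,0,0],[0,0,0],[0,0,0],[0,0,0],[0,0,0]], rot=[[0,0,0],[0,0,0],[0,0,0],[0,0,0],[0,0,0]], grip=0, squeeze=25)

```text
time: 62.98
ee_pos: [0.6456, -0.2508, 0.0554]
eef_rot: [1.0, -0.0, 0.001, 0.0]
ft_force: [0.2, 0.2, 4.5]
width: 0.068
grip_force: 25.0
```

>>> arm_command(xyz=[[0,0,0],[0,0,0],[0,0,0],[0,0,0],[0,0,0.03],[0,0,0.07],[0,0,0.085],[0,0,0.085],[0,0,0.085],[0,0,0.085],[0,0,0.085],[0,0,0.085],[0,0,0.085],[0,0,0.085],[0,0,0.085],[0,0,0.085],[0,0,0.085],[0,0,0.085],[0,0,0.085],[0,0,0.085]], rot=[[0,0,0],[0,0,0],[0,0,0],[0,0,0],[0,0,0],[0,0,0],[0,0,0.12],[0,0,0.24],[0,0,0.36],[0,0,0.48],[0,0,0.6],[0,0,0.72],[0,0,0.84],[0,0,0.96],[0,0,1.08],[0,0,1.2],[0,0,1.32],[0,0,1.44],[0,0,1.571],[0,0,1.571]], grip=1)

```text
time: 64.65
ee_pos: [0.6447, -0.2507, 0.1388]
eef_rot: [0.705, 0.709, 0.0, -0.0]
ft_force: [-0.3, 1.1, -0.4]
width: 0.0873
grip_force: 0.0
```

>>> arm_command(xyz=[[0,0,0],[0,0,0],[0,0,-0.01],[0,0,-0.02],[0,0,-0.03],[0,0,-0.05],[0,0,-0.07],[0,0,-0.085],[0,0,-0.085],[0,0,-0.085]], rot=[[0,0,0],[0,0,0],[0,0,0],[0,0,0],[0,0,0],[0,0,0],[0,0,0],[0,0,0],[0,0,0],[0,0,0]])

```text
time: 65.48
ee_pos: [0.6443, -0.2503, 0.053]
eef_rot: [0.707, 0.707, -0.0, -0.001]
ft_force: [0.1, -0.2, 0.5]
width: 0.0872
grip_force: 0.0
```

>>> arm_command(xyz=[[0,0,0],[0,0,0],[0,0,0],[0,0,0],[0,0,0]], rot=[[0,0,0],[0,0,0],[0,0,0],[0,0,0],[0,0,0]], grip=0, squeeze=30)

```text
time: 65.9
ee_pos: [0.6452, -0.2507, 0.055]
eef_rot: [0.707, 0.707, 0.0, 0.0]
ft_force: [-1.6, 0.8, 4.7]
width: 0.0677
grip_force: 30.0
```

>>> arm_command(xyz=[[0,0,0.015],[0,0,0.04],[0,0,0.08],[0,0,0.08],[0,0,0.08],[0,0,0.08]], rot=[[0,0,0],[0,0,0],[0,0,0],[0,0,0],[0,0,0],[0,0,0]])

```text
time: 66.4
ee_pos: [0.6445, -0.2506, 0.1339]
eef_rot: [0.707, 0.707, -0.0, -0.0]
ft_force: [-0.2, -1.0, -4.2]
width: 0.0677
grip_force: 30.0
```

Run:
```python
from h import *
to(.491,-.442,.0595,90);print(r.read_state()['ft_force'])
```

```text
at [ 0.6445 -0.2506  0.1339] yaw 90.0 t 66.4 w 0.0677 -> [-0.1535 -0.1914 -0.0744] rz 0.0 tilt [-0. -0.]
[-0.16809233 -0.97880173 -4.16002877]
```

>>> arm_command(xyz=[[-0.01,-0.03,0],[-0.02,-0.065,0],[-0.03,-0.1,0],[-0.04,-0.135,0],[-0.06,-0.165,0],[-0.085,-0.185,0],[-0.115,-0.192,0],[-0.14,-0.192,0],[-0.154,-0.192,0],[-0.154,-0.192,-0.015],[-0.154,-0.192,-0.03],[-0.154,-0.192,-0.04],[-0.154,-0.192,-0.04],[-0.154,-0.192,-0.04]], rot=[[0,0,0],[0,0,0],[0,0,0],[0,0,0],[0,0,0],[0,0,0],[0,0,0],[0,0,0],[0,0,0],[0,0,0],[0,0,0],[0,0,0],[0,0,0],[0,0,0]])

```text
time: 67.57
ee_pos: [0.491, -0.4415, 0.0926]
eef_rot: [0.707, 0.707, 0.0, -0.001]
ft_force: [0.4, 1.2, -2.2]
width: 0.0675
grip_force: 30.0
```

Run:
```python
from h import *
to(.4905,-.442,.061,90);print(r.read_state()['ft_force'])
```

```text
at [ 0.491  -0.4415  0.0926] yaw 90.06 t 67.6 w 0.0675 -> [-0.0005 -0.0005 -0.0316] rz -0.001 tilt [ 0.    -0.001]
[ 0.43415561  1.15501168 -2.23061725]
```

>>> arm_command(xyz=[[0,-0.0005,-0.005],[0,-0.0005,-0.01],[0,-0.0005,-0.014],[0,-0.0005,-0.017],[0,-0.0005,-0.02],[0,-0.0005,-0.02]], rot=[[0,0,0],[0,0,0],[0,0,0],[0,0,0],[0,0,0],[0,0,0]])

```text
time: 68.07
ee_pos: [0.4907, -0.4429, 0.0734]
eef_rot: [0.707, 0.707, -0.0, -0.0]
ft_force: [0.2, 0.5, -3.7]
width: 0.0677
grip_force: 30.0
```

The jar's underside is about 6 mm below the wall tops with no extra force, so it is in the pocket. I keep lowering.

>>> arm_command(xyz=[[0,0,-0.004],[0,0,-0.008],[0,0,-0.011],[0,0,-0.012],[0,0,-0.012]], rot=[[0,0,0],[0,0,0],[0,0,0],[0,0,0],[0,0,0]])

```text
time: 68.48
ee_pos: [0.4907, -0.4429, 0.0616]
eef_rot: [0.707, 0.707, 0.0, -0.0]
ft_force: [-0.1, 0.1, -2.8]
width: 0.0677
grip_force: 30.0
```

>>> arm_command(xyz=[[0,0,-0.001],[0,0,-0.001],[0,0,-0.001]], rot=[[0,0,0],[0,0,0],[0,0,0]])

```text
time: 68.73
ee_pos: [0.491, -0.4431, 0.0612]
eef_rot: [0.707, 0.707, 0.0, 0.0]
ft_force: [0.2, 0.6, -2.8]
width: 0.0677
grip_force: 30.0
```

>>> arm_command(xyz=[[0,0,-0.001],[0,0,-0.0015],[0,0,-0.0015]], rot=[[0,0,0],[0,0,0],[0,0,0]])

```text
time: 68.98
ee_pos: [0.4911, -0.4432, 0.0609]
eef_rot: [0.707, 0.707, -0.0, 0.0]
ft_force: [-4.6, 2.5, 7.6]
width: 0.0675
grip_force: 30.0
```

Floor contact comes at the expected height. I release and withdraw.

>>> arm_command(xyz=[[0,0,0],[0,0,0],[0,0,0],[0,0,0],[0,0,0],[0,0,0],[0,0,0.02],[0,0,0.05],[0,0,0.09],[0,0,0.13],[0,0,0.17],[0,0,0.17],[0,0,0.17],[0,0,0.17]], rot=[[0,0,0],[0,0,0],[0,0,0],[0,0,0],[0,0,0],[0,0,0],[0,0,0],[0,0,0],[0,0,0],[0,0,0],[0,0,0],[0,0,0],[0,0,0],[0,0,0]], grip=1)

```text
time: 70.15
ee_pos: [0.4908, -0.443, 0.2291]
eef_rot: [0.707, 0.707, -0.0, -0.0]
ft_force: [0.1, -1.1, -0.8]
width: 0.0869
grip_force: 0.0
```

Run:
```python
from h import *
s=r.read_state();print(s['ee_pos'],s['ft_force'],s['width'])
print(r.close_job())
```

```text
[ 0.49076898 -0.44300914  0.22910172] [ 0.13525071 -1.05246698 -0.78677634] 0.08694188388395735
the job is handed in; nothing more can be done
None
```

The job is handed in at about 70 s: the pans are nested with handle ends 8–9 cm apart and the drum is in pocket one (both seen in pictures), and the brick, burner and honey are in pockets two to four, judged only by force, height and grip width because the 200 camera calls ran out before I could check those three by picture.

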